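# Change over the flow bench between tests

### The job

Throw the isolator lever off; then slide both tested flanges from the deck wholly onto the mat, slide each blanking plate that is there over the deck opening of its own shape, centred and square within the outline, and turn the range selector fully to high. Only when all that is done throw the isolator fully on again. Slide the flanges and plates flat on the bench without lifting them, never touch them while the isolator is on, and leave everything else where it is.

Things in the scene. Friction and masses are not known exactly. Their poses are not given: they have to be found in the camera images.
- plate_round: Machined aluminium plate lying flat, 12 mm thick, round, 70 mm in diameter. On its top, through the centre, stands a dark steel bar handle 44 mm long (along the plate's x) x 12 mm wide x 26 mm tall, its top 38 mm above the underside. About 0.35 kg. Origin: centre of the underside, z up. May be absent.
- plate_square: Machined aluminium plate lying flat, 12 mm thick, square, 64 x 64 mm. On its top, through the centre, stands a dark steel bar handle 44 mm long (along the plate's x) x 12 mm wide x 26 mm tall, its top 38 mm above the underside. About 0.35 kg. Origin: centre of the underside, z up. May be absent.
- plate_oblong: Machined aluminium plate lying flat, 12 mm thick, oblong, 50 mm along its x and 88 mm along its y (the bar runs across the short way). On its top, through the centre, stands a dark steel bar handle 44 mm long (along the plate's x) x 12 mm wide x 26 mm tall, its top 38 mm above the underside. About 0.35 kg. Origin: centre of the underside, z up. May be absent.
- flange_three: Machined aluminium plate lying flat, 12 mm thick, a 60 mm disc with three round ears that reach 44 mm from the centre: a tested flange, starting over the round opening. On its top, through the centre, stands a dark steel bar handle 44 mm long (along the plate's x) x 12 mm wide x 26 mm tall, its top 38 mm above the underside. About 0.35 kg. Origin: centre of the underside, z up.
- flange_two: Machined aluminium plate lying flat, 12 mm thick, a 56 mm disc with two ears that reach 44 mm from the centre along its +y and -y: a tested flange, starting over the square opening. On its top, through the centre, stands a dark steel bar handle 44 mm long (along the plate's x) x 12 mm wide x 26 mm tall, its top 38 mm above the underside. About 0.35 kg. Origin: centre of the underside, z up.
- pad_round: A dark opening in the bench deck, flush with the work surface (nothing to climb), inside a flat black rubber outline 78 mm in diameter (round). Fixed. Origin: its centre at the work surface; z up, x and y of no importance.
- pad_square: A dark opening in the bench deck, flush with the work surface (nothing to climb), inside a flat black rubber outline 72 x 72 mm (square). Fixed. Origin: its centre at the work surface; z up, x and y along its sides.
- pad_oblong: A dark opening in the bench deck, flush with the work surface (nothing to climb), inside a flat black rubber outline 58 mm along x and 96 mm along y (oblong). Fixed. Origin: its centre at the work surface; z up, the plate's x lies along its x when square with it.
- mat: Blue fabric mat with a black edge, 130 mm along its x and 230 mm along its y, flush with the work surface (no edge to climb). Fixed. Origin: its centre, x and y along its sides.
- isolator_base: Blue block 90 (x) x 70 (y) x 42 mm, fixed to the bench; two small steel cheeks on it reach 70 mm above the bench and carry the isolator lever's pivot, 56 mm above its origin, axis along its y. Origin: centre of the underside; its x points roughly away from the robot.
- isolator (a joint): Isolator lever, rad: 0 = OFF, leaning 0.65 from upright towards the base's -x (towards the robot); 1.3 = ON, leaning 0.65 towards +x (away from the robot). Weighted, over-centre: pushed past upright (0.65) it falls by itself to the other stop; less than 2 N at the crossbar moves it.
- isolator_tip (a point): Centre of the lever's black T crossbar, which lies along the base's y on a steel rod: 62 mm long, 18 mm thick, its axis 70 mm from the pivot (126 mm above the bench when upright, 112 mm at either stop).
- selector_base: Grey block 85 x 85 x 40 mm, fixed to the bench, with the range selector on top. Origin: centre of the underside; x points roughly away from the robot.
- selector (a joint): Range selector, rad: 0 = LOW, 1.4 = HIGH, a stop at each end; grows clockwise seen from above; stays where it is left (friction 0.05 N m). Its pointer end, with a white line on top, points 0.7 rad left (counter-clockwise) of the base's x at LOW, next to a small dot, and 0.7 rad right of it at HIGH, next to a larger dot.
- selector_grip (a point): On the selector's axis, 60 mm above the bench, in its black bar: 60 mm long, 12 mm wide, from 44 to 70 mm above the bench, turning about its middle.
- spark_plug: Bystander, loose, to be left where it is: spark plug standing up, 24 mm in diameter, 46 mm tall, to the right of the plates. Origin: centre of its underside.
- retainer: Bystander, loose, to be left where it is: steel valve spring retainer, 32 mm in diameter, 18 mm tall, near the robot. Origin: centre of its underside.
- bush: Bystander, loose, to be left where it is: squat brass bush, 32 mm in diameter, 14 mm tall, beyond the deck. Origin: centre of its underside.
- pliers: Bystander, loose, to be left where it is: red-handled pliers, about 120 x 56 x 14 mm, lying flat. Origin: at the joint of the two handles.
- screwdriver: Bystander, loose, to be left where it is: screwdriver lying flat, about 200 mm long. Origin: on its shaft line, underneath.
- dye_jar: Bystander, loose, to be left where it is: small closed jar, 52 mm in diameter, 70 mm tall. Origin: centre of its underside.
- gauge_case: Bystander, loose, to be left where it is: grey gauge case 110 x 50 x 18 mm. Origin: centre of its underside.
Mind the look-alikes: they are no part of the job. What is shaped like the plate_oblong but pink or turquoise is not meant. Leave any brown look-alike of the flange_three alone.

How it is judged:
By the outcome, as a careful person would: the job done as asked, in the order asked, and still so for the second after the job is handed in, with the robot touching nothing.
Of plate_round, plate_square, plate_oblong only 2 to 3 are there at a start; the rules pass over those that are not, and their reading is None.
At some moment in a run one of plate_round, plate_square, plate_oblong, flange_three, flange_two may be knocked a few centimetres aside while the robot is not near it.
Once in a run the grip may slacken for a moment while it holds something.
It also fails if it takes over 210 s, if anything falls off the work surface, if the arm or the gripper's body presses on something with over 40 N, if the wrist force passes 120 N, or if a joint passes its speed limit or range.

### The arm

A 6-joint arm with a two-finger parallel gripper is mounted at the origin on the work surface. World frame = base frame: x ahead of the robot, y to its left, z up, the work surface at z = 0. Lengths are in m, angles in rad, forces in N, time in s.
With the tool pointing down it reaches from about 0.35 to 0.975 m from the base axis. Payload 4.9 kg.
Tool frame: the origin (TCP) lies at the very end of the fingers, on their centre line; the grasp point (between the pads) lies 19 mm behind it; z points along the fingers, y is the line along which they close (so a half turn about z gives the same grasp; the last joint's range is limited). The gripper opens to 85 mm and grips with 20 to 120 N. Pads are 22 mm wide; open, the fingers measure 114 mm over their backs; the gripper's body (76 mm by 85 mm) begins 54 mm behind the grasp point. The pads swing forward as they close: fully open they stand 13 mm farther back than shut.
Start: joints at [-1.269, 0.053, 1.613, -0, 1.476, -0.119], TCP at [0.255, -0.57, 0.231] pointing down, gripper open.
Joint ranges: [-3.01, 3.01], [-1.01, 2.22], [0.06, 2.58], [-1.02, 4.17], [0.09, 2.62], [-3.14, 3.14]. Speed limits (rad/s): [2.57, 2.57, 3.14, 3.14, 3.14, 3.14].

### API

Orientations are given as a unit quaternion [w, x, y, z].
In Python, from plant import monitor, vision, manip gives the robot as it stands. The module is installed in compiled form; this text tells all that it offers.
- The arm moves only by the tool arm_command, never from a script. Its argument "rows" is a list of rows, each a list of 3 entries, a list of its own where there are three numbers: the finger opening in mm, from 0 to 85.4, then the shift along the world's x, y, z in units of 30 cm (1.0 is 30 cm), then the turn, a rotation vector about the world's x, y, z in units of pi/2 rad (1.0 is pi/2 rad). In form: [[claw, [x, y, z], [wx, wy, wz]], ...]. A call has 1 to 12 rows; each row is the pose to reach, as a shift and turn from the pose commanded when the call began; what a row does not reach only later rows make up. A row lasts 1/12 s, in which the tool goes at most 41.7 mm and 7.16 degrees, less where a joint would pass 70% of its speed; a pose out of reach is approached as far as the arm can. A call with a number of a shift or a turn outside -1 to 1 is refused whole. A call with a gripper value outside its range is refused whole. The fingers move at their own pace and stop on an object; the grip force is fixed at half the most. Time passes only in rows, so rows that repeat a pose let the fingers close. It gives the time, the measured TCP pose, the force, the opening and the grip force at its end, in the units of the state.
- monitor.state(): the state, without advancing time (a new reading comes with each control period).
- vision.grab_frame(name): name is "side" or "top"; returns a dict with "color" (384x512x3 uint8, red, green, blue), "z_map" (384x512 float32, m along the optical axis (not along the pixel's ray), 0 where there is no reading), "mtx" (3x3 intrinsics, pixels), "R" (3x3) and "t" (3): a world point X has camera coordinates R X + t. Camera axes: x right, y down, z forward; pixel columns grow to the right and rows downward; lengths in m; the calibration is good to about 2 mm. A picture is of the moment at which its call begins.
- manip.job_done(): hands the job in; it is judged then, once.
The state is a dict: "time": time; "joint_pos": joint angles; "joint_vel": joint speeds; "joint_efforts": joint torques, N m; "tool_pos": TCP position; "tool_rot": TCP orientation; "contact_force": force on the tool from outside, world axes, zero at the start; "ft_torque": the same for the moment, N m; "gripper_width": opening from 0.0 (shut) to 1.0 (fully open); "grasp_force": force on a finger pad.
Only numpy, scipy, OpenCV 4.12 (cv2) and the standard library are available. Lean on these libraries where they do the work, as an engineer would, in place of code of your own. Each camera call takes 0.05 s, during which the arm holds its last target. There are 200 camera calls.

## Working session

There is one attempt and no reset: what is moved stays moved. The work goes in short steps, Python scripts to look and compute and a tool call to move; the robot and the scene stay as the last step left them, time stands still between calls to the robot, and variables do not carry over. Pictures are saved under pics/ and viewed, at most 14 in all, crops included, and the job is handed in when it is done.

Besides the shell and the picture viewer there is one more tool, called after "Emit:" as name(argument=value, ...) on one line, values as JSON. arm_command: Moves the arm, as the interface text tells. Shifts and turns lie within -1 to 1; 1 stands for 30 cm of shift or pi/2 rad of turn. Its arguments: {"type":"object","properties":{"rows":{"type":"array"}},"required":["rows"]}

```bash
mkdir -p pics; cat > h.py <<'E'
import numpy as np, cv2
from plant import monitor, vision, manip
def grab(n):
    f=vision.grab_frame(n); return f
def save(f,name,crop=None,s=1):
    im=cv2.cvtColor(f["color"],cv2.COLOR_RGB2BGR)
    if crop: u0,v0,u1,v1=crop; im=im[v0:v1,u0:u1]
    if s!=1: im=cv2.resize(im,None,fx=s,fy=s,interpolation=cv2.INTER_CUBIC)
    cv2.imwrite("pics/"+name,im)
def ray(f,uv,z):
    uv=np.atleast_2d(np.array(uv,float)); K,R,t=f["mtx"],f["R"],np.array(f["t"]).ravel()
    d=(R.T@np.linalg.inv(K)@np.c_[uv,np.ones(len(uv))].T).T
    c=-R.T@t
    return c+d*((z-c[2])/d[:,2])[:,None]
def proj(f,X):
    X=np.atleast_2d(X); p=(f["R"]@X.T+np.array(f["t"]).reshape(3,1)); q=f["mtx"]@p; return (q[:2]/q[2]).T
def cloud(f):
    z=f["z_map"]; v,u=np.mgrid[:z.shape[0],:z.shape[1]]
    p=np.stack([u,v,np.ones_like(u)],-1)@np.linalg.inv(f["mtx"]).T*z[...,None]
    return (p-np.array(f["t"]).ravel())@f["R"]
E
python3 - <<'E'
from h import *
for n in("top","side"):
    f=grab(n); save(f,n+"0.png",s=1.5); print(n,-f["R"].T@np.array(f["t"]).ravel(),f["mtx"][0,0],f["R"].round(2).tolist())
print(monitor.state())
E
```

```text
top [ 0.40712159 -0.00773031  1.19333295] 349.75458505252317 [[-0.02, -1.0, -0.02], [-0.99, 0.02, -0.12], [0.12, 0.02, -0.99]]
side [0.23278887 1.29463119 1.09974177] 414.91217818911264 [[-0.98, -0.22, -0.01], [-0.12, 0.6, -0.79], [0.18, -0.77, -0.61]]
{'time': 0.1, 'joint_pos': array([-1.26902360e+00,  5.33147953e-02,  1.61416976e+00, -1.44819576e-05,
        1.47601090e+00, -1.18979830e-01]), 'joint_vel': array([ 0.00091954, -0.00084806, -0.0041263 ,  0.00197835,  0.0009314 ,
        0.0005284 ]), 'joint_efforts': array([-5.57323056e-04, -3.94901383e+01, -3.71362889e+01, -1.62232254e-04,
        3.92391987e-03,  1.41615632e-05]), 'tool_pos': array([ 0.25511643, -0.56993423,  0.2301633 ]), 'tool_rot': array([-9.46774805e-04,  9.77951819e-01,  2.08828480e-01, -9.40116355e-05]), 'contact_force': array([ 0.3077654 , -0.26110794,  0.32530192]), 'ft_torque': array([ 0.04915158, -0.0098311 , -0.04891441]), 'grasp_force': 0.0, 'gripper_width': 0.9990056977592536}
```

View pics/top0.png

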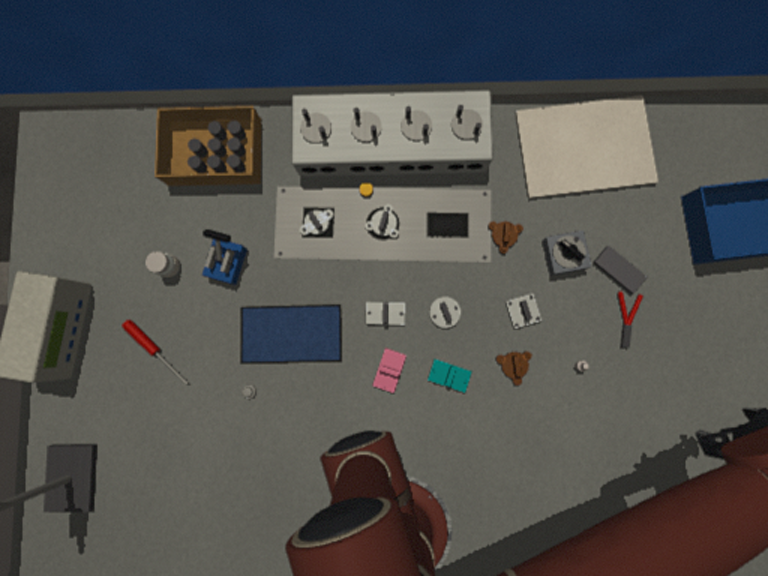

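View pics/side0.png

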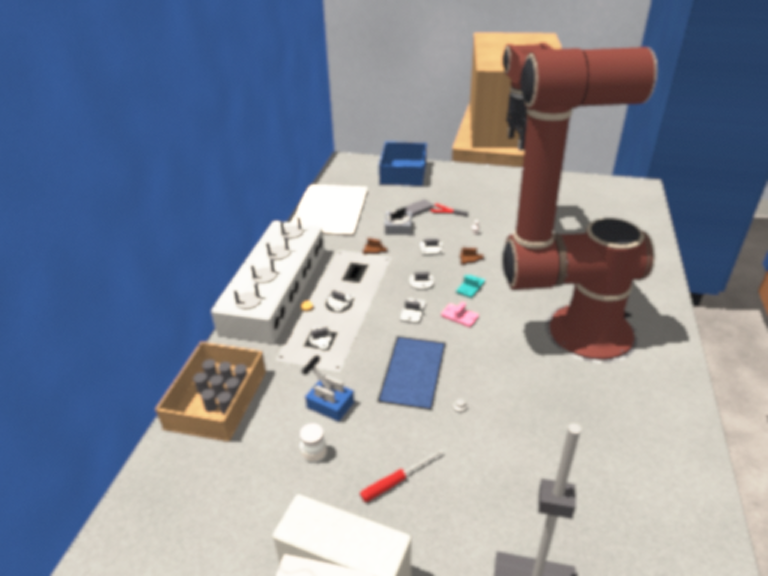

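The top picture (1.5× pixels) shows:
- flange_two (317,222), flange_three (382,222) and the bare oblong opening (447,224)
- all three plates: oblong (385,314), round (445,312), square (524,311)
- decoys: brown (506,235) and (515,365), pink (390,370), turquoise (450,376)
- isolator (223,258), thrown away from the robot (ON); selector (570,253); mat (291,334)

Could be mistaken for the targets: the brown pair for flange_three, pink and turquoise for the oblong plate. I choose the bare aluminium ones. The close crop comes next.

```bash
python3 - <<'E'
from h import *
f=grab("top"); save(f,"c1.png",(130,115,430,265),2.66)
np.save("pics/f0.npy",f,allow_pickle=True)
C=cloud(f)
for n,(u,v) in dict(mat=(194,222),f2=(211,148),f3=(255,148),obl=(257,209),rnd=(297,208),sq=(349,207),ped=(298,149),iso=(149,174),tip=(143,157),sel=(380,168),bench=(300,235)).items():
    print(n,C[v,u].round(3),f["color"][v,u])
E
```

```text
mat [0.43  0.235 0.004] [43 57 81]
f2 [0.677 0.172 0.039] [64 63 61]
f3 [0.674 0.023 0.042] [70 67 66]
obl [0.469 0.02  0.035] [68 67 65]
rnd [ 0.47  -0.112  0.04 ] [66 65 64]
sq [ 0.47  -0.282  0.041] [45 44 43]
ped [ 0.676 -0.125  0.002] [36 35 33]
iso [0.587 0.37  0.072] [128 124 113]
tip [0.634 0.374 0.121] [21 21 17]
sel [ 0.594 -0.383  0.061] [13 12 15]
bench [ 0.381 -0.123 -0.002] [100  99  90]
```

View pics/c1.png

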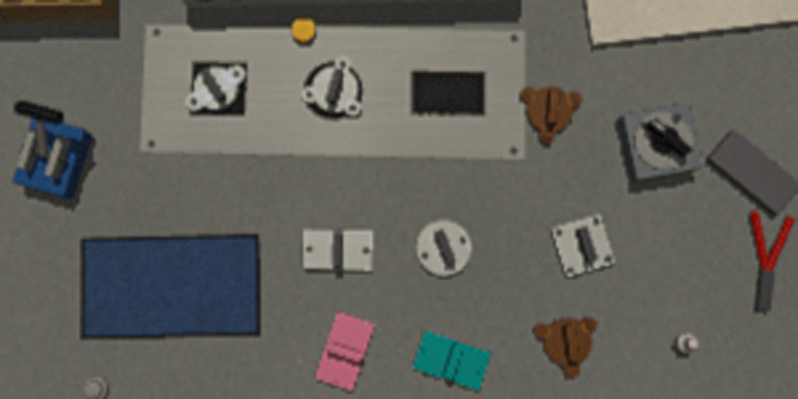

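The crop confirms the identities: bare aluminium flanges on the deck at crop (217,88) and (335,90), plates at (338,250), (443,248) and (583,245), crossbar at (38,109) leaning away (ON), and the selector pointing up-left (LOW).

```bash
cat >> h.py <<'E'
def pca(P):
    m=P.mean(0); w,V=np.linalg.eigh(np.cov((P-m)[:,:2].T)); a=np.degrees(np.arctan2(V[1,1],V[0,1]))
    return m,(a+90)%180-90,4*0.866*np.sqrt(w/4*1)[::-1]
def bar(f,xy,zmin=.024,zmax=.06,r=.032):
    """bar handle from depth: centre, axis angle (deg)"""
    C=cloud(f); m=(C[...,2]>zmin)&(C[...,2]<zmax)&(np.hypot(C[...,0]-xy[0],C[...,1]-xy[1])<r)
    if m.sum()<8: return None
    v,u=np.nonzero(m); P=ray(f,np.c_[u,v],.036)
    mm,a,l=pca(P); return mm[:2].round(4),round(a,1),m.sum(),np.sqrt(np.linalg.eigvalsh(np.cov(P[:,:2].T))*12).round(3)
def sil(f,xy,lo,hi,z,r=.07,cond=None):
    """silhouette by grey band lo..hi near xy -> minAreaRect and centroid on plane z"""
    g=cv2.resize(cv2.cvtColor(f["color"],cv2.COLOR_RGB2GRAY),None,fx=4,fy=4,interpolation=cv2.INTER_LINEAR)
    m=cv2.inRange(g,lo,hi); c=proj(f,[*xy,z])[0]
    w=np.zeros_like(m); cv2.circle(w,tuple(int(x*4+1.5) for x in c),int(4*r*f["mtx"][0,0]/1.15),255,-1)
    m&=w; m=cv2.morphologyEx(m,cv2.MORPH_CLOSE,np.ones((5,5)))
    cs,_=cv2.findContours(m,cv2.RETR_EXTERNAL,cv2.CHAIN_APPROX_NONE)
    k=max(cs,key=cv2.contourArea)[:,0]
    P=ray(f,(k-1.5)/4,z)[:,:2].astype(np.float32)
    (cx,cy),(w_,h_),a=cv2.minAreaRect(P); M=cv2.moments(P.reshape(-1,1,2))
    return dict(rect=(round(cx,4),round(cy,4)),wh=(round(w_,4),round(h_,4)),ang=round(a,1),cen=(round(M["m10"]/M["m00"],4),round(M["m01"]/M["m00"],4)))
E
python3 - <<'E'
from h import *
f=np.load("pics/f0.npy",allow_pickle=True).item()
W=dict(f2=(.677,.172),f3=(.674,.023),obl=(.469,.020),rnd=(.47,-.112),sq=(.47,-.282))
for n,x in W.items():
    print(n,"bar",bar(f,x))
    if n in("obl","rnd","sq"): print("   plate",sil(f,x,135,255,.006,r=.06))
g=cv2.cvtColor(f["color"],cv2.COLOR_RGB2GRAY)
print("oblpad",sil(f,(.676,-.125),0,70,0,r=.07))
print("tip",bar(f,(.634,.374),.09,.16,.06)); print("selbar",bar(f,(.6,-.38),.05,.09,.05))
C=cloud(f); hsv=cv2.cvtColor(f["color"],cv2.COLOR_RGB2HSV)
m=(hsv[...,0]>100)&(hsv[...,0]<130)&(hsv[...,1]>90)&(abs(C[...,2])<.02)&(C[...,0]<.55)&(C[...,0]>.3)&(abs(C[...,1]-.235)<.15)
v,u=np.nonzero(m); r=cv2.minAreaRect(ray(f,np.c_[u,v],0)[:,:2].astype(np.float32)); print("mat",r)
m=(hsv[...,0]>100)&(hsv[...,0]<130)&(hsv[...,1]>90)&(np.hypot(C[...,0]-.6,C[...,1]-.37)<.09)&(C[...,2]>.03)&(C[...,2]<.06)
v,u=np.nonzero(m); print("iso base",cv2.minAreaRect(ray(f,np.c_[u,v],.042)[:,:2].astype(np.float32)))
m=(np.hypot(C[...,0]-.6,C[...,1]+.38)<.08)&(C[...,2]>.028)
v,u=np.nonzero(m); print("sel base",cv2.minAreaRect(ray(f,np.c_[u,v],.04)[:,:2].astype(np.float32)))
print(g[225,300],g[149,298])
E
```

```text
f2 bar (array([0.6826, 0.1779]), np.float64(32.7), np.int64(49), array([0.012, 0.048]))
f3 bar (array([0.6785, 0.0228]), np.float64(-18.8), np.int64(50), array([0.013, 0.046]))
obl bar (array([0.4718, 0.0221]), np.float64(-3.0), np.int64(50), array([0.012, 0.045]))
   plate {'rect': (0.4742, 0.0478), 'wh': (0.0367, 0.0475), 'ang': 89.0, 'cen': (0.4744, 0.0479)}
rnd bar (array([ 0.4709, -0.1114]), np.float64(20.8), np.int64(51), array([0.013, 0.042]))
   plate {'rect': (0.4736, -0.1129), 'wh': (0.0674, 0.0669), 'ang': 62.2, 'cen': (0.4755, -0.1136)}
sq bar (array([ 0.4713, -0.2866]), np.float64(15.4), np.int64(60), array([0.015, 0.044]))
   plate {'rect': (0.4731, -0.2893), 'wh': (0.0636, 0.0641), 'ang': 14.4, 'cen': (0.4746, -0.2875)}
oblpad {'rect': (0.6746, -0.1248), 'wh': (0.0928, 0.0567), 'ang': 88.6, 'cen': (0.6751, -0.1247)}
tip (array([0.6491, 0.4002]), np.float64(69.5), np.int64(119), array([0.026, 0.061]))
selbar (array([ 0.6026, -0.3941]), np.float64(49.3), np.int64(107), array([0.022, 0.062]))
mat ((0.45862269401550293, 0.24806100130081177), (0.24428054690361023, 0.17789073288440704), 89.16632080078125)
iso base ((0.5936484932899475, 0.38209131360054016), (0.07234484702348709, 0.08886595070362091), 73.79476928710938)
sel base ((0.5979790687561035, -0.3836963176727295), (0.08560708165168762, 0.08827454596757889), 9.05217170715332)
97 35
```

Emit:
arm_command(rows=[[0,[0.47,1,0.06],[0,0,0]],[0,[0.47,1,0.06],[0,0,0]],[0,[0.47,1,0.06],[0,0,0]],[0,[0.47,1,0.06],[0,0,0]],[0,[0.47,1,0.06],[0,0,0]],[0,[0.47,1,0.06],[0,0,0]],[0,[0.47,1,0.06],[0,0,0]],[0,[0.47,1,0.06],[0,0,0]],[0,[0.47,1,0.06],[0,0,0]]])

```text
time: 0.9
tool_pos: [0.3985, -0.2652, 0.2497]
tool_rot: [-0.001, 0.977, 0.212, 0.001]
contact_force: [-0.4, -1.1, -0.7]
gripper_width: 0.002
grasp_force: 0.0
```

Emit:
arm_command(rows=[[0,[0.47,1,0],[0,0,0]],[0,[0.47,1,0],[0,0,0]],[0,[0.47,1,0],[0,0,0]],[0,[0.47,1,0],[0,0,0]],[0,[0.47,1,0],[0,0,0]],[0,[0.47,1,0],[0,0,0]],[0,[0.47,1,0],[0,0,0]],[0,[0.47,1,0],[0,0,0]],[0,[0.47,1,0],[0,0,0]]])

```text
time: 1.65
tool_pos: [0.5387, 0.0347, 0.2488]
tool_rot: [-0.001, 0.977, 0.212, 0.0]
contact_force: [-0.6, -0.5, -0.4]
gripper_width: 0.001
grasp_force: 0.0
```

Emit:
arm_command(rows=[[0,[0.48,1,0],[0,0,0]],[0,[0.48,1,0],[0,0,0]],[0,[0.48,1,0],[0,0,0]],[0,[0.48,1,0],[0,0,0]],[0,[0.48,1,0],[0,0,0]],[0,[0.48,1,0],[0,0,0]],[0,[0.48,1,0],[0,0,0]],[0,[0.48,1,0],[0,0,0]],[0,[0.48,1,0],[0,0,0]],[0,[0.48,1,0],[0,0,0]]])

```text
time: 2.48
tool_pos: [0.6814, 0.3305, 0.2465]
tool_rot: [0.0, 0.978, 0.21, -0.002]
contact_force: [0.6, -1.0, -0.2]
gripper_width: 0.0
grasp_force: 0.0
```

Emit:
arm_command(rows=[[0,[0.02,0.085,0],[0,0,0]],[0,[0.02,0.085,-0.12],[0,0,0]],[0,[0.02,0.085,-0.24],[0,0,0]],[0,[0.02,0.085,-0.36],[0,0,0]],[0,[0.02,0.085,-0.49],[0,0,0]],[0,[0.02,0.085,-0.49],[0,0,0]]])

```text
time: 2.98
tool_pos: [0.6817, 0.3507, 0.0913]
tool_rot: [0.002, 0.978, 0.208, -0.008]
contact_force: [-1.3, -1.0, -2.9]
gripper_width: 0.001
grasp_force: 0.0
```

Emit:
arm_command(rows=[[0,[-0.03,0.01,0],[0,0,0]],[0,[-0.06,0.02,0],[0,0,0]],[0,[-0.09,0.03,0],[0,0,0]],[0,[-0.12,0.035,0],[0,0,0]],[0,[-0.15,0.045,0],[0,0,0]],[0,[-0.18,0.055,0],[0,0,0]],[0,[-0.21,0.06,0],[0,0,0]],[0,[-0.24,0.07,0],[0,0,0]],[0,[-0.27,0.08,0],[0,0,0]],[0,[-0.27,0.08,0],[0,0,0]],[0,[-0.27,0.08,0],[0,0,0]]])

```text
time: 3.9
tool_pos: [0.605, 0.3792, 0.1015]
tool_rot: [0.0, 0.978, 0.209, -0.001]
contact_force: [-0.5, -0.4, 0.6]
gripper_width: 0.004
grasp_force: 0.0
```

Emit:
arm_command(rows=[[35,[0,0,0.13],[0,0,0]],[35,[0,0,0.26],[0,0,0]],[35,[0,0,0.4],[0,0,0]],[35,[0.1,-0.5,0.4],[0,0,0]],[35,[0.1,-0.5,0.4],[0,0,0]],[35,[0.1,-0.5,0.4],[0,0,0]],[35,[0.1,-0.5,0.4],[0,0,0]],[35,[0.1,-0.5,0.4],[0,0,0]]])

```text
time: 4.57
tool_pos: [0.6376, 0.2236, 0.2219]
tool_rot: [0.001, 0.979, 0.206, -0.0]
contact_force: [-0.7, 0.2, -0.5]
gripper_width: 0.41
grasp_force: 0.0
```

```bash
python3 - <<'E'
from h import *
f=grab("top"); C=cloud(f)
m=(C[...,2]>.09)&(C[...,2]<.15)&(np.hypot(C[...,0]-.594,C[...,1]-.382)<.09)
print("tip",C[m].mean(0),m.sum())
for n,x in dict(f2=(.6826,.1779),f3=(.6785,.0228)).items(): print(n,bar(f,x))
hsv=cv2.cvtColor(f["color"],cv2.COLOR_RGB2HSV)
m=((hsv[...,0]>100)&(hsv[...,0]<130)&(hsv[...,1]>90)).astype(np.uint8); w=np.zeros_like(m); w[195:250,150:237]=1
v,u=np.nonzero(m&w); print(cv2.minAreaRect(ray(f,np.c_[u,v],0)[:,:2].astype(np.float32)))
s=grab("side"); save(s,"s1.png",(150,190,330,300),3)
s=monitor.state(); print(s["tool_pos"],s["joint_pos"])
E
```

```text
tip [0.55725413 0.42299082 0.11894904] 2
f2 (array([0.6831, 0.1781]), np.float64(33.5), np.int64(48), array([0.012, 0.047]))
f3 (array([0.6785, 0.0228]), np.float64(-18.8), np.int64(50), array([0.013, 0.046]))
((0.4305827021598816, 0.1833643615245819), (0.12191755324602127, 0.11046525090932846), 1.8614423274993896)
[0.63662136 0.22781359 0.22181545] [2.33503777e-01 1.76941043e-01 1.49438582e+00 4.48732013e-04
 1.47102759e+00 1.38596886e+00]
```

View pics/s1.png

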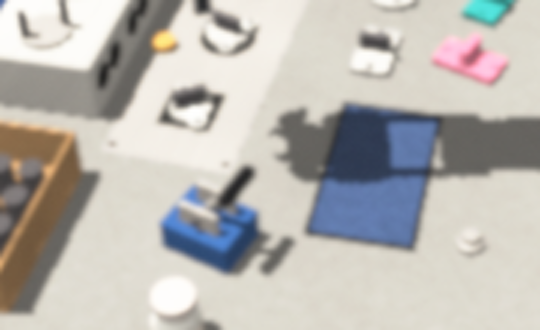

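Emit:
arm_command(rows=[[40,[0.155,-0.166,0],[0,0,0.106]],[40,[0.155,-0.166,-0.1],[0,0,0.106]],[40,[0.155,-0.166,-0.2],[0,0,0.106]],[40,[0.155,-0.166,-0.3],[0,0,0.106]],[40,[0.155,-0.166,-0.4],[0,0,0.106]],[40,[0.155,-0.166,-0.5],[0,0,0.106]],[40,[0.155,-0.166,-0.53],[0,0,0.106]],[40,[0.155,-0.166,-0.55],[0,0,0.106]],[40,[0.155,-0.166,-0.56],[0,0,0.106]],[40,[0.155,-0.166,-0.57],[0,0,0.106]]])

```text
time: 5.5
tool_pos: [0.6842, 0.1801, 0.0532]
tool_rot: [0.0, 0.957, 0.29, 0.002]
contact_force: [0.6, 0.2, 0.4]
gripper_width: 0.47
grasp_force: 0.0
```

```bash
python3 - <<'E'
from h import *
print(monitor.state()["tool_pos"])
f=np.load("pics/f0.npy",allow_pickle=True).item()
hsv=cv2.cvtColor(f["color"],cv2.COLOR_RGB2HSV)
m=((hsv[...,0]>100)&(hsv[...,0]<130)&(hsv[...,1]>90)).astype(np.uint8); w=np.zeros_like(m); w[198:250,150:237]=1
v,u=np.nonzero(m&w); print(cv2.minAreaRect(ray(f,np.c_[u,v],0)[:,:2].astype(np.float32)))
E
```

```text
[0.68416046 0.18010263 0.05324577]
((0.43000030517578125, 0.23659256100654602), (0.12165841460227966, 0.21981409192085266), 0.4993741512298584)
```

Emit:
arm_command(rows=[[40,[-0.003,-0.006,-0.04],[0,0,0]],[40,[-0.003,-0.006,-0.07],[0,0,0]],[40,[-0.003,-0.006,-0.1],[0,0,0]],[40,[-0.003,-0.006,-0.115],[0,0,0]],[40,[-0.003,-0.006,-0.123],[0,0,0]],[20,[-0.003,-0.006,-0.123],[0,0,0]],[0,[-0.003,-0.006,-0.123],[0,0,0]],[0,[-0.003,-0.006,-0.123],[0,0,0]],[0,[-0.003,-0.006,-0.123],[0,0,0]],[0,[-0.003,-0.006,-0.123],[0,0,0]],[0,[-0.003,-0.006,-0.123],[0,0,0]]])

```text
time: 6.42
tool_pos: [0.6823, 0.1775, 0.0149]
tool_rot: [0.0, 0.957, 0.289, 0.001]
contact_force: [-0.3, -0.4, -0.3]
gripper_width: 0.125
grasp_force: 60.8
```

Emit:
arm_command(rows=[[0,[-0.02,0.01,0],[0,0,0]],[0,[-0.07,0.033,0],[0,0,0]],[0,[-0.14,0.066,0],[0,0,0]],[0,[-0.22,0.104,0],[0,0,0]],[0,[-0.3,0.142,0],[0,0,0]],[0,[-0.38,0.18,0],[0,0,0]],[0,[-0.46,0.218,0],[0,0,0]],[0,[-0.54,0.256,0],[0,0,0]],[0,[-0.62,0.294,0],[0,0,0]],[0,[-0.7,0.332,0],[0,0,0]],[0,[-0.77,0.365,0],[0,0,0]],[0,[-0.82,0.39,0],[0,0,0]]])

```text
time: 7.42
tool_pos: [0.4344, 0.2951, 0.0149]
tool_rot: [0.0, 0.957, 0.29, 0.001]
contact_force: [2.7, -1.7, -0.6]
gripper_width: 0.126
grasp_force: 60.9
```

Emit:
arm_command(rows=[[0,[-0.015,0.007,0],[0,0,0]],[0,[-0.02,0.01,0],[0,0,0]],[0,[-0.02,0.01,0],[0,0,0]],[0,[-0.02,0.01,0],[0,0,0]],[40,[-0.02,0.01,0],[0,0,0]],[40,[-0.02,0.01,0],[0,0,0]],[40,[-0.02,0.01,0],[0,0,0]],[40,[-0.02,0.01,0.05],[0,0,0]],[40,[-0.02,0.01,0.15],[0,0,0]],[40,[-0.02,0.01,0.25],[0,0,0]],[40,[-0.02,0.01,0.35],[0,0,0]],[40,[-0.02,0.01,0.35],[0,0,0]]])

```text
time: 8.42
tool_pos: [0.4342, 0.2992, 0.1266]
tool_rot: [-0.001, 0.957, 0.289, 0.006]
contact_force: [-0.4, -0.5, 0.4]
gripper_width: 0.466
grasp_force: 0.0
```

Emit:
arm_command(rows=[[40,[0.815,-0.915,0],[0,0,-0.583]],[40,[0.815,-0.915,0],[0,0,-0.583]],[40,[0.815,-0.915,0],[0,0,-0.583]],[40,[0.815,-0.915,0],[0,0,-0.583]],[40,[0.815,-0.915,0],[0,0,-0.583]],[40,[0.815,-0.915,0],[0,0,-0.583]],[40,[0.815,-0.915,0],[0,0,-0.583]],[40,[0.815,-0.915,0],[0,0,-0.583]],[40,[0.815,-0.915,0],[0,0,-0.583]],[40,[0.815,-0.915,0],[0,0,-0.583]],[40,[0.815,-0.915,0],[0,0,-0.583]]])

```text
time: 9.33
tool_pos: [0.6751, 0.0209, 0.1183]
tool_rot: [-0.0, 0.986, -0.165, -0.001]
contact_force: [0.9, 0.8, -0.1]
gripper_width: 0.466
grasp_force: 0.0
```

```bash
cat >> h.py <<'E'
def yaw():
    s=monitor.state(); q=s["tool_rot"]; a=np.degrees(2*np.arctan2(q[2],q[1]))-90
    return s["tool_pos"].round(4), round(a%180,1), s["time"]
E
python3 - <<'E'
from h import *
f=grab("top")
print(yaw())
for n,x in dict(f2=(.43,.297),f3=(.6785,.0228),obl=(.469,.020),rnd=(.47,-.112),sq=(.47,-.282)).items(): print(n,bar(f,x))
E
```

```text
(array([0.6742, 0.0222, 0.1183]), np.float64(71.1), 9.3833)
f2 (array([0.4314, 0.2992]), np.float64(33.4), np.int64(59), array([0.014, 0.046]))
f3 (array([0.686 , 0.0196]), np.float64(-84.9), np.int64(10), array([0.009, 0.014]))
obl None
rnd (array([ 0.4709, -0.1114]), np.float64(20.8), np.int64(51), array([0.013, 0.042]))
sq (array([ 0.4711, -0.2865]), np.float64(14.8), np.int64(61), array([0.015, 0.044]))
```

Emit:
arm_command(rows=[[40,[0.014,0.002,-0.06],[0,0,0]],[40,[0.014,0.002,-0.14],[0,0,0]],[40,[0.014,0.002,-0.22],[0,0,0]],[40,[0.014,0.002,-0.28],[0,0,0]],[40,[0.014,0.002,-0.315],[0,0,0]],[40,[0.014,0.002,-0.335],[0,0,0]],[40,[0.014,0.002,-0.343],[0,0,0]],[20,[0.014,0.002,-0.343],[0,0,0]],[0,[0.014,0.002,-0.343],[0,0,0]],[0,[0.014,0.002,-0.343],[0,0,0]],[0,[0.014,0.002,-0.343],[0,0,0]],[0,[0.014,0.002,-0.343],[0,0,0]]])

```text
time: 10.38
tool_pos: [0.6798, 0.0235, 0.0184]
tool_rot: [-0.0, 0.987, -0.164, 0.001]
contact_force: [-0.5, 0.5, 4.4]
gripper_width: 0.128
grasp_force: 63.1
```

Emit:
arm_command(rows=[[0,[0,0,0.004],[0,0,0]],[0,[-0.03,0.018,0.005],[0,0,0]],[0,[-0.09,0.055,0.005],[0,0,0]],[0,[-0.17,0.105,0.005],[0,0,0]],[0,[-0.25,0.154,0.005],[0,0,0]],[0,[-0.34,0.209,0.005],[0,0,0]],[0,[-0.43,0.265,0.005],[0,0,0]],[0,[-0.52,0.32,0.005],[0,0,0]],[0,[-0.61,0.375,0.005],[0,0,0]],[0,[-0.7,0.431,0.005],[0,0,0]],[0,[-0.77,0.474,0.005],[0,0,0]],[0,[-0.81,0.498,0.005],[0,0,0]]])

```text
time: 11.38
tool_pos: [0.4339, 0.1739, 0.0183]
tool_rot: [-0.0, 0.987, -0.163, 0.001]
contact_force: [0.7, -1.2, -0.0]
gripper_width: 0.118
grasp_force: 62.4
```

Emit:
arm_command(rows=[[0,[-0.015,0.009,0],[0,0,0]],[0,[-0.025,0.014,0],[0,0,0]],[0,[-0.025,0.014,0],[0,0,0]],[0,[-0.025,0.014,0],[0,0,0]],[40,[-0.025,0.014,0],[0,0,0]],[40,[-0.025,0.014,0],[0,0,0]],[40,[-0.025,0.014,0],[0,0,0]],[40,[-0.025,0.014,0.05],[0,0,0]],[40,[-0.025,0.014,0.15],[0,0,0]],[40,[-0.025,0.014,0.27],[0,0,0]],[40,[-0.025,0.014,0.4],[0,0,0]],[40,[-0.025,0.014,0.4],[0,0,0]]])

```text
time: 12.38
tool_pos: [0.4331, 0.1781, 0.1465]
tool_rot: [-0.003, 0.986, -0.164, 0.006]
contact_force: [0.3, 1.1, 1.2]
gripper_width: 0.468
grasp_force: 0.0
```

```bash
python3 - <<'E'
from h import *
f=grab("top"); np.save("pics/f1.npy",f,allow_pickle=True)
print(yaw())
for n,x in dict(f2=(.43,.297),f3=(.43,.177),obl=(.469,.020),rnd=(.47,-.112),sq=(.47,-.282)).items(): print(n,bar(f,x))
for n,x in dict(sq=(.676,.174),rnd=(.676,.023),obl=(.676,-.125)).items(): print(n,sil(f,x,0,75,0,r=.07 if n=="obl" else .06))
save(f,"c2.png",(130,115,430,265),2.66)
E
```

```text
(array([0.4316, 0.1777, 0.1431]), np.float64(71.1), 12.4333)
f2 None
f3 None
obl (array([0.472 , 0.0222]), np.float64(-3.3), np.int64(49), array([0.012, 0.045]))
rnd (array([ 0.4705, -0.1116]), np.float64(20.6), np.int64(50), array([0.013, 0.041]))
sq (array([ 0.4708, -0.2867]), np.float64(13.9), np.int64(60), array([0.015, 0.044]))
sq {'rect': (0.6869, 0.1751), 'wh': (0.0703, 0.0695), 'ang': 87.8, 'cen': (0.6867, 0.1755)}
rnd {'rect': (0.6813, 0.0254), 'wh': (0.0743, 0.0737), 'ang': 43.6, 'cen': (0.681, 0.0253)}
obl {'rect': (0.6746, -0.1248), 'wh': (0.093, 0.0566), 'ang': 88.8, 'cen': (0.6751, -0.1248)}
```

View pics/c2.png

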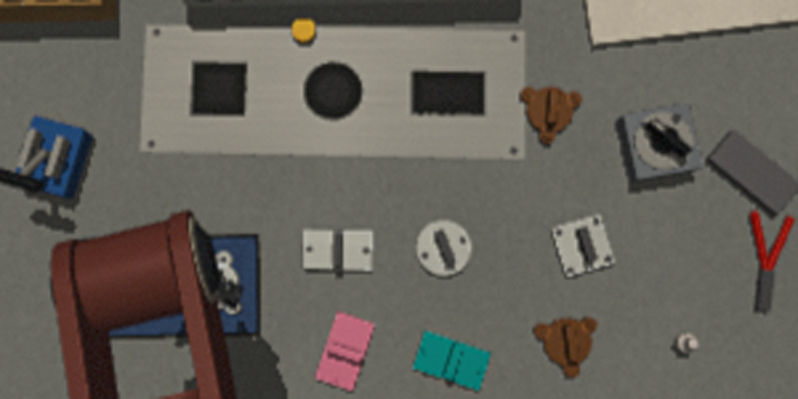

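```bash
python3 - <<'E'
from h import *
f=np.load("pics/f1.npy",allow_pickle=True).item()
for n,x in dict(obl=(.472,.022),rnd=(.4706,-.1115),sq=(.471,-.2867)).items():
    print(n,"dark",sil(f,x,0,95,.030,r=.026),"\n  plate.012",sil(f,x,120,255,.012,r=.06)["rect"],sil(f,x,120,255,.012,r=.06)["wh"])
g=cv2.cvtColor(f["color"],cv2.COLOR_RGB2GRAY)
print(g[194:224,297]); print(g[208,283:313])
C=cloud(f); print((C[194:224,297,2]*1000).round(0)); print((C[208,283:313,2]*1000).round(0)); print(C[194:224,297,0].round(3))
s=grab("side"); 
for n,x in dict(obl=(.472,.022),rnd=(.4706,-.1115),sq=(.471,-.2867)).items(): print(n,bar(s,x))
E
```

```text
obl dark {'rect': (0.472, 0.0216), 'wh': (0.0124, 0.0507), 'ang': 89.0, 'cen': (0.4709, 0.0212)} 
  plate.012 (0.4717, -0.0041) (0.0397, 0.0531)
rnd dark {'rect': (0.4694, -0.1119), 'wh': (0.0469, 0.0144), 'ang': 20.3, 'cen': (0.4695, -0.1119)} 
  plate.012 (0.4735, -0.1123) (0.0703, 0.0695)
sq dark {'rect': (0.4698, -0.2867), 'wh': (0.0472, 0.0178), 'ang': 16.4, 'cen': (0.4702, -0.287)} 
  plate.012 (0.4734, -0.2884) (0.0665, 0.0663)
[ 98  98  97 115 154 165 164 156 140 100  78  68  69  67  69  66  61  55
  47  66  96 102 127 159 124  72  98 100 100  99]
[105 103  99 119 159 165 164 167 165 167 169 131  67  65  69  64 102 154
 163 164 162 159 165 174 121  97  95  99  98  97]
[-1.000e+00  2.000e+00 -1.000e+00  4.000e+00  9.000e+00  1.200e+01
  1.300e+01  1.600e+01  1.400e+01  1.300e+01  3.800e+01  3.600e+01
  3.500e+01  3.600e+01  4.000e+01  4.100e+01  4.000e+01  4.000e+01
  3.700e+01  3.400e+01  2.100e+01  9.000e+00  1.500e+01  1.000e+01
  1.700e+01  2.000e+00 -2.000e+00  2.000e+00  1.193e+03 -2.000e+00]
[ 0. -1. -3. 14. 11. 13. 15. 14. 10. 12.  7. 15. 32. 41. 40. 42. 33. 13.
 14. 13. 14. 12. 13. 13.  0.  3. -5. -4.  1. -2.]
[0.52  0.516 0.513 0.509 0.506 0.502 0.498 0.495 0.492 0.488 0.483 0.48
 0.477 0.473 0.47  0.467 0.463 0.46  0.457 0.454 0.451 0.448 0.445 0.441
 0.438 0.435 0.432 0.428 0.407 0.421]
obl None
rnd None
sq (array([ 0.4532, -0.2874]), np.float64(-83.3), np.int64(9), array([0.008, 0.04 ]))
```

Emit:
arm_command(rows=[[40,[0.135,-0.519,0],[0,0,0.177]],[40,[0.135,-0.519,0],[0,0,0.177]],[40,[0.135,-0.519,0],[0,0,0.177]],[40,[0.135,-0.519,0],[0,0,0.177]],[40,[0.135,-0.519,-0.08],[0,0,0.177]],[40,[0.135,-0.519,-0.16],[0,0,0.177]],[40,[0.135,-0.519,-0.22],[0,0,0.177]],[40,[0.135,-0.519,-0.24],[0,0,0.177]],[40,[0.135,-0.519,-0.25],[0,0,0.177]],[40,[0.135,-0.519,-0.25],[0,0,0.177]]])

```text
time: 13.32
tool_pos: [0.4677, 0.0216, 0.0617]
tool_rot: [-0.0, 1.0, -0.025, -0.001]
contact_force: [0.5, 0.3, 0.7]
gripper_width: 0.468
grasp_force: 0.0
```

```bash
python3 - <<'E'
from h import *
f=grab("top")
print(yaw())
for n,x in dict(f2=(.43,.297),f3=(.43,.177),obl=(.469,.020),rnd=(.47,-.112),sq=(.47,-.282)).items(): print(n,bar(f,x))
E
```

```text
(array([0.4686, 0.0216, 0.0629]), np.float64(87.1), 13.3667)
f2 (array([0.4308, 0.2988]), np.float64(35.2), np.int64(59), array([0.014, 0.047]))
f3 (array([0.4284, 0.1785]), np.float64(-17.8), np.int64(51), array([0.013, 0.043]))
obl None
rnd (array([ 0.4709, -0.1114]), np.float64(20.8), np.int64(51), array([0.013, 0.042]))
sq (array([ 0.4715, -0.2865]), np.float64(15.9), np.int64(60), array([0.015, 0.044]))
```

Emit:
arm_command(rows=[[40,[0.011,0,-0.05],[0,0,0]],[40,[0.011,0,-0.09],[0,0,0]],[40,[0.011,0,-0.12],[0,0,0]],[40,[0.011,0,-0.14],[0,0,0]],[40,[0.011,0,-0.15],[0,0,0]],[40,[0.011,0,-0.152],[0,0,0]],[20,[0.011,0,-0.152],[0,0,0]],[0,[0.011,0,-0.152],[0,0,0]],[0,[0.011,0,-0.152],[0,0,0]],[0,[0.011,0,-0.152],[0,0,0]],[0,[0.011,0,-0.152],[0,0,0]],[0,[0.011,0,-0.152],[0,0,0]]])

```text
time: 14.37
tool_pos: [0.4726, 0.0214, 0.0183]
tool_rot: [0.0, 1.0, -0.025, 0.001]
contact_force: [-1.1, 0.5, 6.4]
gripper_width: 0.122
grasp_force: 62.4
```

Emit:
arm_command(rows=[[0,[0.02,-0.014,0.003],[0,0,0]],[0,[0.07,-0.05,0.003],[0,0,0]],[0,[0.14,-0.1,0.003],[0,0,0.01]],[0,[0.22,-0.158,0.003],[0,0,0.019]],[0,[0.3,-0.216,0.003],[0,0,0.019]],[0,[0.38,-0.273,0.003],[0,0,0.019]],[0,[0.46,-0.331,0.003],[0,0,0.019]],[0,[0.54,-0.388,0.003],[0,0,0.019]],[0,[0.61,-0.439,0.003],[0,0,0.019]],[0,[0.655,-0.471,0.003],[0,0,0.019]],[0,[0.677,-0.487,0.003],[0,0,0.019]],[0,[0.677,-0.487,0.003],[0,0,0.019]]])

```text
time: 15.37
tool_pos: [0.6764, -0.1259, 0.0184]
tool_rot: [0.0, 1.0, -0.011, 0.001]
contact_force: [0.8, -1.0, 0.4]
gripper_width: 0.122
grasp_force: 61.7
```

```bash
python3 - <<'E'
from h import *
print(yaw(), monitor.state()["contact_force"])
E
```

```text
(array([ 0.6764, -0.1259,  0.0184]), np.float64(88.8), 15.3667) [ 0.82231204 -0.952432    0.41626485]
```

Emit:
arm_command(rows=[[0,[0,0,0],[0,0,0]],[40,[0,0,0],[0,0,0]],[40,[0,0,0],[0,0,0]],[40,[0,0,0],[0,0,0]],[40,[0,0,0.05],[0,0,0]],[40,[0,0,0.15],[0,0,0]],[40,[0,0,0.27],[0,0,0]],[40,[0,0,0.35],[0,0,0]]])

```text
time: 16.03
tool_pos: [0.6758, -0.1246, 0.1276]
tool_rot: [0.0, 1.0, -0.01, 0.002]
contact_force: [1.5, -0.7, 0.9]
gripper_width: 0.469
grasp_force: 0.0
```

Emit:
arm_command(rows=[[40,[-0.683,0.045,0],[0,0,0.243]],[40,[-0.683,0.045,0],[0,0,0.243]],[40,[-0.683,0.045,0],[0,0,0.243]],[40,[-0.683,0.045,0],[0,0,0.243]],[40,[-0.683,0.045,-0.05],[0,0,0.243]],[40,[-0.683,0.045,-0.1],[0,0,0.243]],[40,[-0.683,0.045,-0.15],[0,0,0.243]],[40,[-0.683,0.045,-0.18],[0,0,0.243]],[40,[-0.683,0.045,-0.2],[0,0,0.243]],[40,[-0.683,0.045,-0.2],[0,0,0.243]]])

```text
time: 16.87
tool_pos: [0.4698, -0.1109, 0.0627]
tool_rot: [-0.0, 0.984, 0.18, -0.001]
contact_force: [0.4, 0.4, 0.6]
gripper_width: 0.47
grasp_force: 0.0
```

```bash
cat >> h.py <<'E'
def pdepth(f,xy,r=.062,zt=.012):
    """plate outline from depth (z>6 mm): centre of min rect, sizes, angle, centroid"""
    C=cloud(f); m=((C[...,2]>.0065)&(C[...,2]<.06)&(np.hypot(C[...,0]-xy[0],C[...,1]-xy[1])<r)).astype(np.uint8)
    m=cv2.morphologyEx(m,cv2.MORPH_OPEN,np.ones((3,3)))
    v,u=np.nonzero(m); P=ray(f,np.c_[u,v],zt)[:,:2]
    R=cv2.minAreaRect(P.astype(np.float32)); return "D",np.round(R[0],4),np.round(R[1],4),round(R[2],1),P.mean(0).round(4)
E
python3 - <<'E'
from h import *
f=grab("top")
print(yaw())
x=(.675,-.125); print(bar(f,x),pdepth(f,x),sil(f,x,120,255,.012,r=.06))
save(f,"c3.png",(260,120,360,200),7)
for n,x in dict(f2=(.43,.297),f3=(.43,.177),rnd=(.47,-.112),sq=(.47,-.282)).items(): print(n,bar(f,x))
E
```

```text
(array([ 0.4704, -0.1111,  0.0635]), np.float64(110.7), 16.9167)
(array([ 0.6733, -0.1229]), np.float64(-2.4), np.int64(53), array([0.013, 0.046])) ('D', array([ 0.6741, -0.1219]), array([0.086 , 0.0491]), 88.8, array([ 0.6741, -0.1224])) {'rect': (0.6757, -0.1248), 'wh': (0.1233, 0.1245), 'ang': 44.0, 'cen': (0.6757, -0.1248)}
f2 (array([0.4311, 0.2987]), np.float64(34.8), np.int64(61), array([0.015, 0.046]))
f3 (array([0.4289, 0.178 ]), np.float64(-19.2), np.int64(54), array([0.014, 0.043]))
rnd None
sq (array([ 0.4716, -0.2864]), np.float64(16.4), np.int64(61), array([0.015, 0.044]))
```

View pics/c3.png

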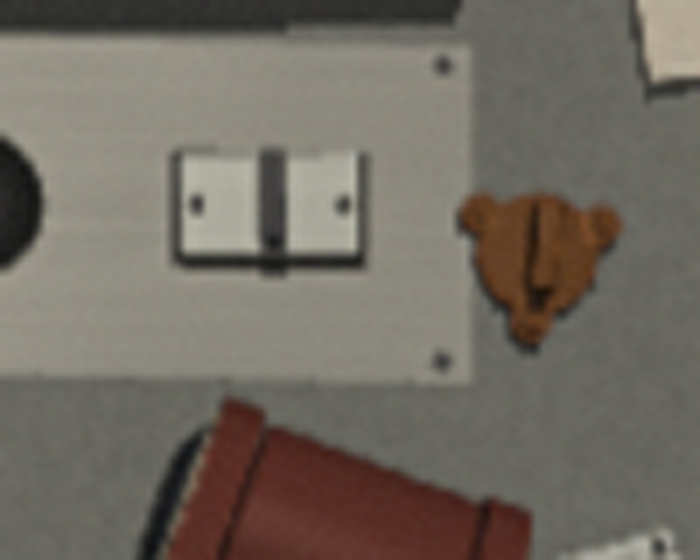

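Emit:
arm_command(rows=[[40,[0.001,-0.001,-0.05],[0,0,0]],[40,[0.001,-0.001,-0.09],[0,0,0]],[40,[0.001,-0.001,-0.12],[0,0,0]],[40,[0.001,-0.001,-0.14],[0,0,0]],[40,[0.001,-0.001,-0.148],[0,0,0]],[40,[0.001,-0.001,-0.15],[0,0,0]],[20,[0.001,-0.001,-0.15],[0,0,0]],[0,[0.001,-0.001,-0.15],[0,0,0]],[0,[0.001,-0.001,-0.15],[0,0,0]],[0,[0.001,-0.001,-0.15],[0,0,0]],[0,[0.001,-0.001,-0.15],[0,0,0]],[0,[0.001,-0.001,-0.15],[0,0,0]]])

```text
time: 17.92
tool_pos: [0.4711, -0.1118, 0.0192]
tool_rot: [0.001, 0.984, 0.18, 0.001]
contact_force: [0.2, -2.0, 4.6]
gripper_width: 0.125
grasp_force: 61.8
```

Emit:
arm_command(rows=[[0,[0.02,0.013,0.003],[0,0,0]],[0,[0.07,0.046,0.003],[0,0,0]],[0,[0.14,0.091,0.003],[0,0,0]],[0,[0.22,0.144,0.003],[0,0,0]],[0,[0.3,0.196,0.003],[0,0,0]],[0,[0.38,0.248,0.003],[0,0,0]],[0,[0.46,0.3,0.003],[0,0,0]],[0,[0.54,0.353,0.003],[0,0,0]],[0,[0.62,0.405,0.003],[0,0,0]],[0,[0.675,0.441,0.003],[0,0,0]],[0,[0.7,0.457,0.003],[0,0,0]],[0,[0.7,0.457,0.003],[0,0,0]]])

```text
time: 18.92
tool_pos: [0.6821, 0.0271, 0.0192]
tool_rot: [-0.0, 0.984, 0.18, 0.001]
contact_force: [2.4, 2.0, 0.8]
gripper_width: 0.126
grasp_force: 61.4
```

Emit:
arm_command(rows=[[0,[0,0,0],[0,0,0]],[40,[0,0,0],[0,0,0]],[40,[0,0,0],[0,0,0]],[40,[0,0,0],[0,0,0]],[40,[0,0,0.05],[0,0,0]],[40,[0,0,0.15],[0,0,0]],[40,[0,0,0.27],[0,0,0]],[40,[0,0,0.35],[0,0,0]]])

```text
time: 19.58
tool_pos: [0.6811, 0.0252, 0.1285]
tool_rot: [0.0, 0.984, 0.179, 0.002]
contact_force: [1.5, 0.2, 1.3]
gripper_width: 0.467
grasp_force: 0.0
```

Emit:
arm_command(rows=[[40,[-0.7,-1,0],[0,0,-0.061]],[40,[-0.7,-1,0],[0,0,-0.061]],[40,[-0.7,-1,0],[0,0,-0.061]],[40,[-0.7,-1,0],[0,0,-0.061]],[40,[-0.7,-1,0],[0,0,-0.061]],[40,[-0.7,-1,0],[0,0,-0.061]],[40,[-0.7,-1,0],[0,0,-0.061]],[40,[-0.7,-1,-0.05],[0,0,-0.061]],[40,[-0.7,-1,-0.1],[0,0,-0.061]],[40,[-0.7,-1,-0.15],[0,0,-0.061]],[40,[-0.7,-1,-0.18],[0,0,-0.061]],[40,[-0.7,-1,-0.18],[0,0,-0.061]]])

```text
time: 20.58
tool_pos: [0.4688, -0.2736, 0.0685]
tool_rot: [-0.001, 0.991, 0.132, -0.001]
contact_force: [-0.3, -0.2, 0.3]
gripper_width: 0.468
grasp_force: 0.0
```

```bash
python3 - <<'E'
from h import *
f=grab("top")
print(yaw())
for x in((.675,-.125),(.681,.025)): print(bar(f,x),pdepth(f,x))
for n,x in dict(f2=(.43,.297),f3=(.43,.177)).items(): print(n,bar(f,x))
save(f,"c4.png",(230,120,330,185),7)
E
```

```text
(array([ 0.4699, -0.2737,  0.0698]), np.float64(105.2), 20.6333)
(array([ 0.6733, -0.1229]), np.float64(-2.4), np.int64(52), array([0.013, 0.047])) ('D', array([ 0.6741, -0.1219]), array([0.086 , 0.0491]), 88.8, array([ 0.6739, -0.1221]))
(array([0.679 , 0.0274]), np.float64(20.8), np.int64(49), array([0.012, 0.046])) ('D', array([0.6808, 0.0293]), array([0.0656, 0.0633]), 88.9, array([0.6805, 0.0282]))
f2 (array([0.4316, 0.2991]), np.float64(34.7), np.int64(59), array([0.014, 0.046]))
f3 (array([0.4289, 0.178 ]), np.float64(-19.2), np.int64(54), array([0.014, 0.043]))
```

View pics/c4.png

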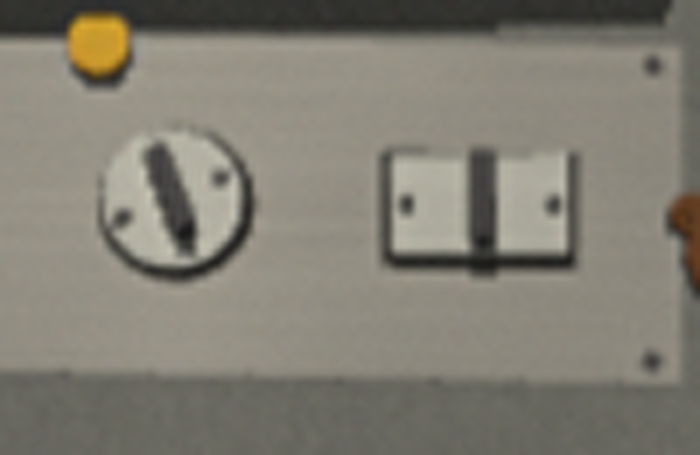

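Emit:
arm_command(rows=[[40,[0.005,-0.043,-0.06],[0,0,0]],[40,[0.005,-0.043,-0.1],[0,0,0]],[40,[0.005,-0.043,-0.13],[0,0,0]],[40,[0.005,-0.043,-0.155],[0,0,0]],[40,[0.005,-0.043,-0.168],[0,0,0]],[40,[0.005,-0.043,-0.17],[0,0,0]],[20,[0.005,-0.043,-0.17],[0,0,0]],[0,[0.005,-0.043,-0.17],[0,0,0]],[0,[0.005,-0.043,-0.17],[0,0,0]],[0,[0.005,-0.043,-0.17],[0,0,0]],[0,[0.005,-0.043,-0.17],[0,0,0]],[0,[0.005,-0.043,-0.17],[0,0,0]]])

```text
time: 21.63
tool_pos: [0.4726, -0.2877, 0.0202]
tool_rot: [0.001, 0.991, 0.132, 0.001]
contact_force: [-0.6, 0.2, 3.7]
gripper_width: 0.123
grasp_force: 62.0
```

Emit:
arm_command(rows=[[0,[0.007,0.022,0.003],[0,0,0]],[0,[0.022,0.07,0.003],[0,0,0]],[0,[0.044,0.14,0.003],[0,0,0]],[0,[0.069,0.22,0.003],[0,0,-0.02]],[0,[0.094,0.3,0.003],[0,0,-0.04]],[0,[0.122,0.39,0.003],[0,0,-0.06]],[0,[0.151,0.48,0.003],[0,0,-0.08]],[0,[0.182,0.58,0.003],[0,0,-0.1]],[0,[0.214,0.68,0.003],[0,0,-0.12]],[0,[0.242,0.77,0.003],[0,0,-0.15]],[0,[0.264,0.84,0.003],[0,0,-0.18]],[0,[0.279,0.888,0.003],[0,0,-0.193]]])

```text
time: 22.63
tool_pos: [0.5556, -0.0191, 0.0202]
tool_rot: [0.001, 1.0, -0.019, -0.0]
contact_force: [-1.9, -3.4, 2.9]
gripper_width: 0.124
grasp_force: 61.8
```

```bash
python3 - <<'E'
from h import *
print(yaw(), monitor.state()["contact_force"],monitor.state()["gripper_width"])
E
```

```text
(array([ 0.5556, -0.0191,  0.0202]), np.float64(87.8), 22.6333) [-1.88363744 -3.44250201  2.90865976] 0.12375616399820225
```

Emit:
arm_command(rows=[[0,[0.008,0.07,0],[0,0,0]],[0,[0.018,0.16,0],[0,0,0]],[0,[0.03,0.26,0],[0,0,0]],[0,[0.042,0.36,0],[0,0,0]],[0,[0.054,0.46,0],[0,0,0]],[0,[0.065,0.54,0],[0,0,0]],[0,[0.1,0.585,0],[0,0,0]],[0,[0.17,0.61,0],[0,0,0]],[0,[0.25,0.625,0],[0,0,0]],[0,[0.33,0.637,0],[0,0,0]],[0,[0.4,0.643,0],[0,0,0]],[0,[0.44,0.644,0],[0,0,0]]])

```text
time: 23.63
tool_pos: [0.6881, 0.1734, 0.0202]
tool_rot: [-0.0, 1.0, -0.019, -0.001]
contact_force: [-8.8, 0.5, 11.1]
gripper_width: 0.124
grasp_force: 62.9
```

Emit:
arm_command(rows=[[0,[0,0,0],[0,0,0]],[0,[0,0,0],[0,0,0]],[0,[0,0,0],[0,0,0]]])

```text
time: 23.88
tool_pos: [0.6876, 0.1727, 0.0202]
tool_rot: [-0.0, 1.0, -0.019, 0.001]
contact_force: [1.9, 0.9, 2.8]
gripper_width: 0.124
grasp_force: 61.7
```

Emit:
arm_command(rows=[[40,[0,0,0],[0,0,0]],[40,[0,0,0],[0,0,0]],[40,[0,0,0],[0,0,0]],[40,[0,0,0.05],[0,0,0]],[40,[0,0,0.15],[0,0,0]],[40,[0,0,0.27],[0,0,0]],[40,[0,0,0.35],[0,0,0]]])

```text
time: 24.47
tool_pos: [0.6884, 0.1725, 0.1295]
tool_rot: [-0.0, 1.0, -0.019, 0.002]
contact_force: [1.4, 0.7, 1.0]
gripper_width: 0.468
grasp_force: 0.0
```

Emit:
arm_command(rows=[[40,[-0.6,-1,0],[0,0,0]],[40,[-0.6,-1,0],[0,0,0]],[40,[-0.6,-1,0],[0,0,0]],[40,[-0.6,-1,0],[0,0,0]],[40,[-0.6,-1,0],[0,0,0]],[40,[-0.6,-1,0],[0,0,0]],[40,[-0.6,-1,0],[0,0,0]],[40,[-0.6,-1,0],[0,0,0]],[40,[-0.6,-1,0],[0,0,0]],[40,[-0.6,-1,0],[0,0,0]]])

```text
time: 25.3
tool_pos: [0.5059, -0.1303, 0.1261]
tool_rot: [0.001, 1.0, -0.021, 0.0]
contact_force: [0.1, -0.3, 0.3]
gripper_width: 0.466
grasp_force: 0.0
```

```bash
python3 - <<'E'
from h import *
f=grab("top"); np.save("pics/f2.npy",f,allow_pickle=True)
print(yaw())
P=dict(obl=(.675,-.1248),rnd=(.681,.0253),sq=(.687,.1753))
for n,x in P.items(): print(n,bar(f,x),pdepth(f,x)[1:],sil(f,x,0,105,.03,r=.024)["rect"])
for n,x in dict(f2=(.43,.297),f3=(.43,.177)).items(): print(n,bar(f,x))
f1=np.load("pics/f1.npy",allow_pickle=True).item()
g=cv2.cvtColor(f["color"],cv2.COLOR_RGB2GRAY);g1=cv2.cvtColor(f1["color"],cv2.COLOR_RGB2GRAY)
for n,x in P.items():
    u,v=proj(f,[*x,0])[0].round().astype(int); print(n,u,v)
    print(" row",g[v-5:v+6,u-17:u+18].max(0) if 0 else g[v+4,u-17:u+18],"\n pad",g1[v+4,u-17:u+18])
    print(" col",g[v-15:v+16,u+6],"\n pad",g1[v-15:v+16,u+6])
save(f,"c5.png",(180,120,330,185),5)
E
```

```text
(array([ 0.507 , -0.1289,  0.1262]), np.float64(87.6), 25.35)
obl (array([ 0.6733, -0.1229]), np.float64(-2.4), np.int64(53), array([0.013, 0.046])) (array([ 0.6741, -0.1219]), array([0.086 , 0.0491]), 88.8, array([ 0.6742, -0.1218])) (0.6743, -0.1236)
rnd (array([0.679 , 0.0274]), np.float64(20.8), np.int64(49), array([0.012, 0.046])) (array([0.679 , 0.0294]), array([0.0655, 0.0668]), 89.0, array([0.68  , 0.0277])) (0.6797, 0.0277)
sq (array([0.6853, 0.1741]), np.float64(-0.7), np.int64(53), array([0.014, 0.045])) (array([0.6855, 0.1733]), array([0.0629, 0.06  ]), 88.9, array([0.686 , 0.1739])) (0.686, 0.1726)
f2 (array([0.4309, 0.2991]), np.float64(34.6), np.int64(58), array([0.014, 0.047]))
f3 (array([0.4288, 0.1782]), np.float64(-18.9), np.int64(52), array([0.013, 0.043]))
obl 298 149
 row [140 142 141  94  78 164 176 172 170 170 170 169 168 172 171 146  77  51
  53  71 160 172 168 166 167 166 166 164 170 168  88 101 136 139 139] 
 pad [139 141 144 102  47  32  32  31  34  35  35  34  36  34  36  27  33  33
  27  33  38  36  36  31  34  32  29  32  31  25  40 108 137 141 138]
 co
[... 708 characters left out ...]
 [146 148 148 150 150 132  81  31  27  29  33  31  31  35  35  38  33  27
  36  30  32  27  33  63 112 152 151 147 146 147 146]
sq 212 148
 row [139 139 139 139 141 140 114  86 158 166 172 176 176 177 143  79  36  21
  67 168 180 179 178 166 173 189  96 100 138 142 143 141 141 142 144] 
 pad [138 139 139 137 139 141 120  63  29  30  36  35  37  39  37  38  36  41
  38  38  36  38  39  33  32  28  39 109 139 144 141 140 141 142 142]
 col [145 143 145 145 138 135 146 123 144 178 176 178 175 177 176 176 179 177
 177 166 124  93 139 169  56  86 145 145 142 141 141] 
 pad [145 145 145 146 138 106  38  26  30  32  34  32  35  30  34  33  33  33
  33  33  36  32  31  30  34  96 147 144 142 141 140]
```

View pics/c5.png

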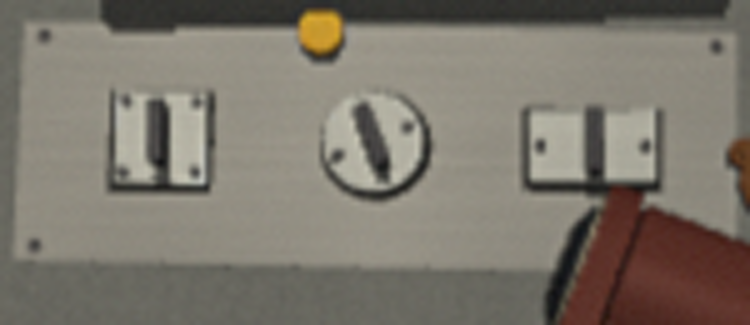

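The crop shows all three plates inside their outlines. Offsets are about 1–2.5 mm: the round plate sits left (at 375,145), the square slightly right and near (160,140), and the oblong nearly centred (593,147). There's time to spare, so I'll nudge them, starting with the round plate.

Emit:
arm_command(rows=[[40,[0.582,0.517,0],[0,0,0.257]],[40,[0.582,0.517,0],[0,0,0.257]],[40,[0.582,0.517,0],[0,0,0.257]],[40,[0.582,0.517,0],[0,0,0.257]],[40,[0.582,0.517,0],[0,0,0.257]],[40,[0.582,0.517,0],[0,0,0.257]],[40,[0.582,0.517,-0.06],[0,0,0.257]],[40,[0.582,0.517,-0.12],[0,0,0.257]],[40,[0.582,0.517,-0.17],[0,0,0.257]],[40,[0.582,0.517,-0.2],[0,0,0.257]],[40,[0.582,0.517,-0.22],[0,0,0.257]],[40,[0.582,0.517,-0.22],[0,0,0.257]]])

```text
time: 26.35
tool_pos: [0.681, 0.0278, 0.0573]
tool_rot: [-0.0, 0.983, 0.182, -0.001]
contact_force: [-0.6, 0.1, 0.2]
gripper_width: 0.467
grasp_force: 0.0
```

```bash
python3 -c "
from h import *
print(yaw())"
```

```text
(array([0.681 , 0.0278, 0.0573]), np.float64(111.0), 26.35)
```

Emit:
arm_command(rows=[[40,[0,0,-0.04],[0,0,0]],[40,[0,0,-0.075],[0,0,0]],[40,[0,0,-0.1],[0,0,0]],[40,[0,0,-0.115],[0,0,0]],[40,[0,0,-0.125],[0,0,0]],[40,[0,0,-0.127],[0,0,0]],[20,[0,0,-0.127],[0,0,0]],[0,[0,0,-0.127],[0,0,0]],[0,[0,0,-0.127],[0,0,0]],[0,[0,0,-0.127],[0,0,0]],[0,[0,0,-0.127],[0,0,0]],[0,[0,0,-0.127],[0,0,0]]])

```text
time: 27.35
tool_pos: [0.6828, 0.0274, 0.0218]
tool_rot: [0.0, 0.983, 0.182, 0.001]
contact_force: [-0.4, -0.1, 2.1]
gripper_width: 0.122
grasp_force: 62.5
```

Emit:
arm_command(rows=[[0,[0.002,-0.005,0.002],[0,0,0]],[0,[0.004,-0.009,0.002],[0,0,0]],[0,[0.004,-0.009,0.002],[0,0,0]],[0,[0.004,-0.009,0.002],[0,0,0]],[0,[0.004,-0.009,0.002],[0,0,0]],[40,[0.004,-0.009,0.002],[0,0,0]],[40,[0.004,-0.009,0.002],[0,0,0]],[40,[0.004,-0.009,0.002],[0,0,0]],[40,[0.004,-0.009,0.06],[0,0,0]],[40,[0.004,-0.009,0.15],[0,0,0]],[40,[0.004,-0.009,0.2],[0,0,0]],[40,[0.004,-0.009,0.2],[0,0,0]]])

```text
time: 28.35
tool_pos: [0.6867, 0.0242, 0.0862]
tool_rot: [0.001, 0.983, 0.182, 0.004]
contact_force: [1.5, 0.5, 0.4]
gripper_width: 0.472
grasp_force: 0.0
```

Emit:
arm_command(rows=[[40,[0.01,0.495,0],[0,0,-0.258]],[40,[0.01,0.495,0],[0,0,-0.258]],[40,[0.01,0.495,0],[0,0,-0.258]],[40,[0.01,0.495,0],[0,0,-0.258]],[40,[0.01,0.495,0],[0,0,-0.258]],[40,[0.01,0.495,-0.03],[0,0,-0.258]],[40,[0.01,0.495,-0.06],[0,0,-0.258]],[40,[0.01,0.495,-0.08],[0,0,-0.258]],[40,[0.01,0.495,-0.08],[0,0,-0.258]],[40,[0.01,0.495,-0.08],[0,0,-0.258]]])

```text
time: 29.18
tool_pos: [0.6857, 0.1717, 0.0554]
tool_rot: [0.0, 1.0, -0.021, -0.001]
contact_force: [0.2, -0.3, 0.6]
gripper_width: 0.469
grasp_force: 0.0
```

```bash
python3 -c "
from h import *
f=grab('top'); print(yaw())
print(bar(f,(.681,.0253)),pdepth(f,(.681,.0253))[1:],sil(f,(.681,.0253),0,105,.03,r=.024)['rect'])"
```

```text
(array([0.6863, 0.172 , 0.0563]), np.float64(87.7), 29.2333)
(array([0.6798, 0.0256]), np.float64(20.3), np.int64(51), array([0.013, 0.048])) (array([0.6807, 0.0259]), array([0.0656, 0.0633]), 88.9, array([0.681 , 0.0264])) (0.6805, 0.0255)
```

Emit:
arm_command(rows=[[40,[0.004,0.002,-0.04],[0,0,0]],[40,[0.004,0.002,-0.07],[0,0,0]],[40,[0.004,0.002,-0.095],[0,0,0]],[40,[0.004,0.002,-0.11],[0,0,0]],[40,[0.004,0.002,-0.118],[0,0,0]],[40,[0.004,0.002,-0.12],[0,0,0]],[20,[0.004,0.002,-0.12],[0,0,0]],[0,[0.004,0.002,-0.12],[0,0,0]],[0,[0.004,0.002,-0.12],[0,0,0]],[0,[0.004,0.002,-0.12],[0,0,0]],[0,[0.004,0.002,-0.12],[0,0,0]],[0,[0.004,0.002,-0.12],[0,0,0]]])

```text
time: 30.23
tool_pos: [0.6882, 0.1739, 0.0219]
tool_rot: [-0.0, 1.0, -0.02, 0.001]
contact_force: [0.2, 0.1, 3.0]
gripper_width: 0.123
grasp_force: 63.3
```

Emit:
arm_command(rows=[[0,[0.002,0.003,0.002],[0,0,0]],[0,[0.004,0.005,0.002],[0,0,0]],[0,[0.004,0.005,0.002],[0,0,0]],[0,[0.004,0.005,0.002],[0,0,0]],[0,[0.004,0.005,0.002],[0,0,0]],[40,[0.004,0.005,0.002],[0,0,0]],[40,[0.004,0.005,0.002],[0,0,0]],[40,[0.004,0.005,0.002],[0,0,0]],[40,[0.004,0.005,0.06],[0,0,0]],[40,[0.004,0.005,0.15],[0,0,0]],[40,[0.004,0.005,0.25],[0,0,0]],[40,[0.004,0.005,0.3],[0,0,0]]])

```text
time: 31.23
tool_pos: [0.6905, 0.176, 0.1149]
tool_rot: [-0.001, 1.0, -0.02, 0.003]
contact_force: [1.1, -0.2, 0.8]
gripper_width: 0.472
grasp_force: 0.0
```

Emit:
arm_command(rows=[[40,[-0.046,-1,0],[0,0,0.012]],[40,[-0.046,-1,0],[0,0,0.012]],[40,[-0.046,-1,0],[0,0,0.012]],[40,[-0.046,-1,0],[0,0,0.012]],[40,[-0.046,-1,0],[0,0,0.012]],[40,[-0.046,-1,0],[0,0,0.012]],[40,[-0.046,-1,0],[0,0,0.012]],[40,[-0.046,-1,0],[0,0,0.012]],[40,[-0.046,-1,-0.07],[0,0,0.012]],[40,[-0.046,-1,-0.13],[0,0,0.012]],[40,[-0.046,-1,-0.17],[0,0,0.012]],[40,[-0.046,-1,-0.17],[0,0,0.012]]])

```text
time: 32.23
tool_pos: [0.6724, -0.1235, 0.0555]
tool_rot: [-0.001, 1.0, -0.01, -0.003]
contact_force: [0.4, 0.3, -0.6]
gripper_width: 0.462
grasp_force: 0.0
```

```bash
python3 -c "
from h import *
f=grab('top'); print(yaw())
for x in ((.681,.0253),(.687,.1753)): print(bar(f,x),pdepth(f,x)[1:],sil(f,x,0,105,.03,r=.024)['rect'])
for x in((.431,.299),(.429,.178)): print(bar(f,x))"
```

```text
(array([ 0.6735, -0.1237,  0.0575]), np.float64(88.8), 32.2833)
(array([0.6798, 0.0256]), np.float64(20.3), np.int64(51), array([0.013, 0.048])) (array([0.6789, 0.0259]), array([0.0656, 0.0668]), 88.8, array([0.6803, 0.0252])) (0.6805, 0.0254)
(array([0.6864, 0.1761]), np.float64(-4.3), np.int64(56), array([0.014, 0.046])) (array([0.6873, 0.1764]), array([0.0635, 0.0635]), 88.9, array([0.6866, 0.1771])) (0.6861, 0.1743)
(array([0.4315, 0.2987]), np.float64(33.7), np.int64(63), array([0.015, 0.046]))
(array([0.4283, 0.1782]), np.float64(-18.5), np.int64(52), array([0.013, 0.043]))
```

Emit:
arm_command(rows=[[40,[0.005,-0.003,-0.04],[0,0,0]],[40,[0.005,-0.003,-0.07],[0,0,0]],[40,[0.005,-0.003,-0.095],[0,0,0]],[40,[0.005,-0.003,-0.11],[0,0,0]],[40,[0.005,-0.003,-0.118],[0,0,0]],[40,[0.005,-0.003,-0.12],[0,0,0]],[20,[0.005,-0.003,-0.12],[0,0,0]],[0,[0.005,-0.003,-0.12],[0,0,0]],[0,[0.005,-0.003,-0.12],[0,0,0]],[0,[0.005,-0.003,-0.12],[0,0,0]],[0,[0.005,-0.003,-0.12],[0,0,0]],[0,[0.005,-0.003,-0.12],[0,0,0]]])

```text
time: 33.28
tool_pos: [0.677, -0.1258, 0.0248]
tool_rot: [0.0, 1.0, -0.01, 0.001]
contact_force: [-0.8, 0.2, 2.7]
gripper_width: 0.12
grasp_force: 62.4
```

Emit:
arm_command(rows=[[0,[0.002,-0.002,0.002],[0,0,0]],[0,[0.003,-0.004,0.002],[0,0,0]],[0,[0.003,-0.004,0.002],[0,0,0]],[0,[0.003,-0.004,0.002],[0,0,0]],[0,[0.003,-0.004,0.002],[0,0,0]],[40,[0.003,-0.004,0.002],[0,0,0]],[40,[0.003,-0.004,0.002],[0,0,0]],[40,[0.003,-0.004,0.002],[0,0,0]],[40,[0.003,-0.004,0.06],[0,0,0]],[40,[0.003,-0.004,0.15],[0,0,0]],[40,[0.003,-0.004,0.25],[0,0,0]],[40,[0.003,-0.004,0.35],[0,0,0]]])

```text
time: 34.28
tool_pos: [0.6768, -0.127, 0.1291]
tool_rot: [0.0, 1.0, -0.01, -0.001]
contact_force: [-0.1, -0.2, -0.7]
gripper_width: 0.473
grasp_force: 0.0
```

```bash
python3 -c "
from h import *
f=np.load('pics/f2.npy',allow_pickle=True).item(); C=cloud(f)
m=(C[...,2]>.054)&(C[...,2]<.09)&(np.hypot(C[...,0]-.598,C[...,1]+.384)<.05)
v,u=np.nonzero(m); P=ray(f,np.c_[u,v],.07); print(pca(P),C[m].mean(0))
f=grab('top'); x=(.675,-.1248); print(yaw(),bar(f,x))"
```

```text
(array([ 0.59669405, -0.38430073,  0.07      ]), np.float64(47.749534091903826), array([0.02969197, 0.00855935])) [ 0.59706164 -0.38505082  0.06773864]
(array([ 0.681 , -0.1282,  0.138 ]), np.float64(88.8), 34.3333) None
```

Emit:
arm_command(rows=[[50,[-0.262,-0.859,0],[0,0,0.561]],[50,[-0.262,-0.859,0],[0,0,0.561]],[50,[-0.262,-0.859,0],[0,0,0.561]],[50,[-0.262,-0.859,0],[0,0,0.561]],[50,[-0.262,-0.859,0],[0,0,0.561]],[50,[-0.262,-0.859,0],[0,0,0.561]],[50,[-0.262,-0.859,0],[0,0,0.561]],[50,[-0.262,-0.859,0],[0,0,0.561]],[50,[-0.262,-0.859,0],[0,0,0.561]],[50,[-0.262,-0.859,0],[0,0,0.561]],[50,[-0.262,-0.859,0],[0,0,0.561]],[50,[-0.262,-0.859,0],[0,0,0.561]]])

```text
time: 35.33
tool_pos: [0.5994, -0.3831, 0.1289]
tool_rot: [-0.0, 0.909, 0.418, -0.0]
contact_force: [0.2, -0.0, -0.2]
gripper_width: 0.585
grasp_force: 0.0
```

```bash
python3 -c "
from h import *
f=grab('top'); print(yaw())
P=dict(obl=(.675,-.1248),rnd=(.681,.0253),sq=(.687,.1753))
for n,x in P.items(): print(n,bar(f,x),pdepth(f,x)[1:],sil(f,x,0,105,.03,r=.024)['rect'])"
```

```text
(array([ 0.5994, -0.3832,  0.129 ]), np.float64(139.4), 35.3833)
obl (array([ 0.6733, -0.1232]), np.float64(-1.5), np.int64(53), array([0.013, 0.046])) (array([ 0.674 , -0.1252]), array([0.0858, 0.0491]), 88.8, array([ 0.674 , -0.1241])) (0.6747, -0.124)
rnd (array([0.6802, 0.0257]), np.float64(21.1), np.int64(50), array([0.013, 0.047])) (array([0.6807, 0.0259]), array([0.0656, 0.0633]), 88.9, array([0.6806, 0.0261])) (0.6806, 0.0251)
sq (array([0.6864, 0.1761]), np.float64(-4.3), np.int64(56), array([0.014, 0.046])) (array([0.6873, 0.1765]), array([0.0634, 0.0635]), 88.9, array([0.687 , 0.1772])) (0.6861, 0.1743)
```

Emit:
arm_command(rows=[[50,[-0.004,-0.003,-0.08],[0,0,0]],[50,[-0.004,-0.003,-0.15],[0,0,0]],[50,[-0.004,-0.003,-0.2],[0,0,0]],[50,[-0.004,-0.003,-0.235],[0,0,0]],[50,[-0.004,-0.003,-0.255],[0,0,0]],[50,[-0.004,-0.003,-0.263],[0,0,0]],[20,[-0.004,-0.003,-0.263],[0,0,0]],[0,[-0.004,-0.003,-0.263],[0,0,0]],[0,[-0.004,-0.003,-0.263],[0,0,0]],[0,[-0.004,-0.003,-0.263],[0,0,0]],[0,[-0.004,-0.003,-0.263],[0,0,0]],[0,[-0.004,-0.003,-0.263],[0,0,0]]])

```text
time: 36.38
tool_pos: [0.5996, -0.3869, 0.052]
tool_rot: [0.003, 0.909, 0.417, 0.002]
contact_force: [5.5, -3.6, -2.2]
gripper_width: 0.124
grasp_force: 62.7
```

Emit:
arm_command(rows=[[0,[0,0,0],[0,0,-0.05]],[0,[0,0,0],[0,0,-0.12]],[0,[0,0,0],[0,0,-0.19]],[0,[0,0,0],[0,0,-0.26]],[0,[0,0,0],[0,0,-0.33]],[0,[0,0,0],[0,0,-0.4]],[0,[0,0,0],[0,0,-0.47]],[0,[0,0,0],[0,0,-0.54]],[0,[0,0,0],[0,0,-0.61]],[0,[0,0,0],[0,0,-0.68]],[0,[0,0,0],[0,0,-0.75]],[0,[0,0,0],[0,0,-0.8]]])

```text
time: 37.38
tool_pos: [0.6002, -0.3887, 0.0521]
tool_rot: [0.003, 0.98, -0.199, 0.005]
contact_force: [7.5, -8.5, -5.5]
gripper_width: 0.123
grasp_force: 62.3
```

```bash
python3 -c "
from h import *
s=monitor.state(); print(yaw(),s['contact_force'],s['ft_torque'],s['gripper_width'])"
```

```text
(array([ 0.6002, -0.3887,  0.0521]), np.float64(67.0), 37.3833) [ 7.51856718 -8.49502417 -5.51426098] [-1.20397222 -1.06585044  0.0503321 ] 0.12333026364314802
```

Emit:
arm_command(rows=[[0,[0.004,-0.008,0],[0,0,-0.03]],[0,[0.007,-0.015,0],[0,0,-0.06]],[0,[0.007,-0.015,0],[0,0,-0.09]],[0,[0.007,-0.015,0],[0,0,-0.11]],[0,[0.007,-0.015,0],[0,0,-0.11]],[0,[0.007,-0.015,0],[0,0,-0.11]]])

```text
time: 37.88
tool_pos: [0.6001, -0.3891, 0.052]
tool_rot: [-0.001, 0.96, -0.28, -0.0]
contact_force: [-2.3, 4.3, 5.1]
gripper_width: 0.124
grasp_force: 64.3
```

```bash
python3 -c "
from h import *
s=monitor.state(); print(yaw(),s['contact_force'],s['ft_torque'],s['gripper_width'])"
```

```text
(array([ 0.6001, -0.3891,  0.052 ]), np.float64(57.5), 37.8833) [-2.28410864  4.31783539  5.14402566] [0.92220661 0.38957675 0.63401631] 0.12408600507453248
```

Emit:
arm_command(rows=[[50,[0,0,0],[0,0,0]],[50,[0,0,0],[0,0,0]],[50,[0,0,0],[0,0,0]],[50,[0,0,0.04],[0,0,0]],[50,[0,0,0.12],[0,0,0]],[50,[0,0,0.24],[0,0,0]],[0,[0,0,0.36],[0,0,0]],[0,[-0.2,0.15,0.48],[0,0,0]],[0,[-0.4,0.3,0.6],[0,0,0]],[0,[-0.5,0.4,0.6],[0,0,0]],[0,[-0.5,0.5,0.6],[0,0,0]],[0,[-0.5,0.5,0.6],[0,0,0]]])

```text
time: 38.88
tool_pos: [0.4593, -0.2538, 0.2276]
tool_rot: [0.0, 0.96, -0.281, 0.001]
contact_force: [-0.4, 0.2, 1.0]
gripper_width: 0.001
grasp_force: 0.0
```

```bash
python3 -c "
from h import *
f=grab('top'); print(yaw()); C=cloud(f)
m=(C[...,2]>.054)&(C[...,2]<.09)&(np.hypot(C[...,0]-.598,C[...,1]+.384)<.05)
v,u=np.nonzero(m); P=ray(f,np.c_[u,v],.07); print(pca(P))
save(f,'c6.png',(130,115,430,265),2.66)
P=dict(obl=(.675,-.1248),rnd=(.681,.0253),sq=(.687,.1753),f2=(.431,.299),f3=(.429,.178))
for n,x in P.items(): print(n,bar(f,x),pdepth(f,x)[1:],sil(f,x,0,105,.03,r=.024)['rect'])"
```

```text
(array([ 0.4562, -0.2485,  0.2286]), np.float64(57.5), 38.9333)
(array([ 0.6131535 , -0.39298424,  0.07      ]), np.float64(-36.733534471930824), array([0.01399429, 0.00790215]))
obl (array([ 0.6737, -0.1232]), np.float64(-1.7), np.int64(54), array([0.013, 0.047])) (array([ 0.6758, -0.1252]), array([0.0858, 0.0526]), 88.9, array([ 0.6741, -0.1243])) (0.6747, -0.1245)
rnd (array([0.6802, 0.0257]), np.float64(21.1), np.int64(50), array([0.013, 0.047])) (array([0.6807, 0.0259]), array([0.0656, 0.0633]), 88.9, array([0.6813, 0.0262])) (0.6806, 0.0251)
sq (array([0.6863, 0.1761]), np.float64(-4.0), np.int64(56), array([0.014, 0.046])) (array([0.6873, 0.1764]), array([0.0626, 0.0645]), 89.8, array([0.6867, 0.1765])) (0.6865, 0.1743)
f2 (array([0.4312, 0.2987]), np.float64(34.5), np.int64(62), array([0.015, 0.046])) (array([0.4311, 0.3   ]), array([0.0707, 0.0538]), 89.1, array([0.4318, 0.2997])) (0.432, 0.2981)
f3 (array([0.4288, 0.1781]), np.float64(-18.8), np.int64(53), array([0.013, 0.044])) (array([0.4324, 0.1847]), array([0.071 , 0.0741]), 89.9, array([0.4293, 0.179 ])) (0.4276, 0.1762)
```

View pics/c6.png

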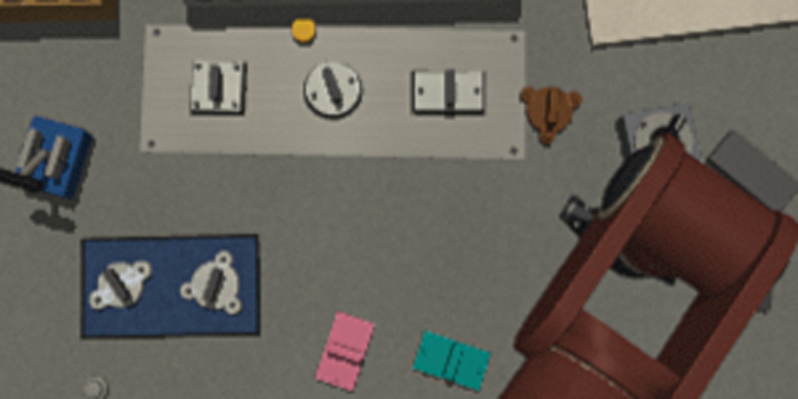

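Emit:
arm_command(rows=[[0,[0.05,1,0],[0,0,0.47]],[0,[0.05,1,0],[0,0,0.47]],[0,[0.05,1,0],[0,0,0.47]],[0,[0.05,1,0],[0,0,0.47]],[0,[0.05,1,0],[0,0,0.47]],[0,[0.05,1,0],[0,0,0.47]],[0,[0.05,1,0],[0,0,0.47]],[0,[0.05,1,0],[0,0,0.47]],[0,[0.05,1,0],[0,0,0.47]]])

```text
time: 39.68
tool_pos: [0.4756, 0.0478, 0.2268]
tool_rot: [0.0, 0.996, 0.087, 0.001]
contact_force: [1.1, -0.6, 0.3]
gripper_width: 0.001
grasp_force: 0.0
```

Emit:
arm_command(rows=[[0,[0.08,1,0],[0,0,0]],[0,[0.08,1,0],[0,0,0]],[0,[0.08,1,0],[0,0,0]],[0,[0.08,1,0],[0,0,0]],[0,[0.08,1,0],[0,0,0]],[0,[0.08,1,0],[0,0,0]],[0,[0.08,1,0],[0,0,0]],[0,[0.08,1,0],[0,0,0]],[0,[0.08,1,0],[0,0,0]],[0,[0.08,1,0],[0,0,0]]])

```text
time: 40.52
tool_pos: [0.5003, 0.3444, 0.2258]
tool_rot: [0.001, 0.996, 0.084, -0.0]
contact_force: [0.4, 0.5, -0.4]
gripper_width: -0.001
grasp_force: 0.0
```

```bash
python3 -c "
from h import *
f=grab('top'); print(yaw(),monitor.state()['joint_pos'].round(2)); C=cloud(f)
m=(C[...,2]>.054)&(C[...,2]<.09)&(np.hypot(C[...,0]-.598,C[...,1]+.384)<.05)
v,u=np.nonzero(m); P=ray(f,np.c_[u,v],.07); print(pca(P))
save(f,'c7.png',(340,130,440,200),6)
P=dict(obl=(.675,-.1248),rnd=(.681,.0253),sq=(.687,.1753),f2=(.431,.299),f3=(.429,.178))
for n,x in P.items(): print(n,bar(f,x))"
```

```text
(array([0.5003, 0.3439, 0.2258]), np.float64(99.6), 40.5667) [ 0.48  0.01  1.66 -0.    1.47  1.88]
(array([ 0.59754057, -0.38367844,  0.07      ]), np.float64(-31.531941082404302), array([0.03225072, 0.00727818]))
obl (array([ 0.6733, -0.1231]), np.float64(-2.4), np.int64(55), array([0.013, 0.048]))
rnd (array([0.6806, 0.0259]), np.float64(20.4), np.int64(49), array([0.013, 0.046]))
sq (array([0.6863, 0.176 ]), np.float64(-3.7), np.int64(55), array([0.014, 0.046]))
f2 (array([0.4519, 0.3031]), np.float64(43.7), np.int64(27), array([0.013, 0.023]))
f3 (array([0.4292, 0.1778]), np.float64(-18.9), np.int64(53), array([0.014, 0.043]))
```

View pics/c7.png

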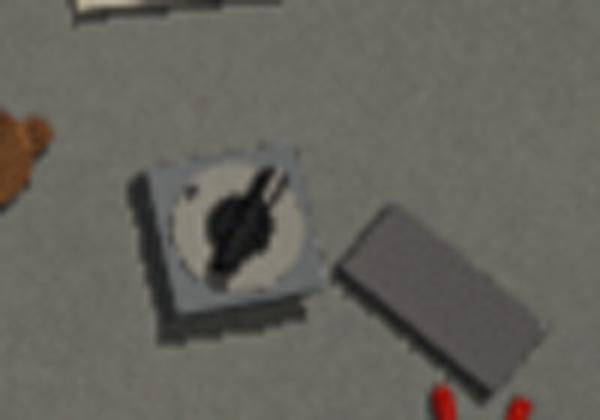

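Selector at HIGH: the pointer is at (270,180), beside the larger dot. One side view to check f2 before the lever.

```bash
python3 -c "
from h import *
f=grab('side'); save(f,'s2.png',(180,190,330,300),4)"
```

```text
(no output)
```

View pics/s2.png

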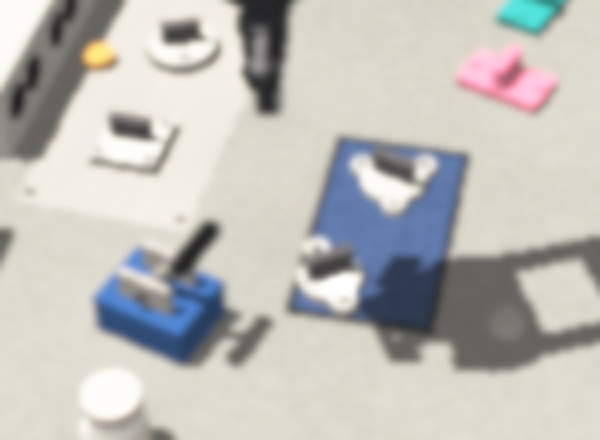

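The side view shows f2 knocked: it now sits at the mat's far-left edge, (330,270) in the crop. I'll back off, measure and put it back.

Emit:
arm_command(rows=[[40,[0,-0.9,-0.2],[0,0,0]],[40,[0,-0.9,-0.2],[0,0,0]],[40,[0,-0.9,-0.2],[0,0,0]],[40,[0,-0.9,-0.2],[0,0,0]],[40,[0,-0.9,-0.2],[0,0,0]],[40,[0,-0.9,-0.2],[0,0,0]],[40,[0,-0.9,-0.2],[0,0,0]],[40,[0,-0.9,-0.2],[0,0,0]],[40,[0,-0.9,-0.2],[0,0,0]]])

```text
time: 41.37
tool_pos: [0.499, 0.073, 0.1656]
tool_rot: [-0.0, 0.997, 0.082, -0.0]
contact_force: [-0.3, 0.6, -0.1]
gripper_width: 0.473
grasp_force: 0.0
```

```bash
python3 -c "
from h import *
f=grab('top'); print(yaw())
P=dict(obl=(.675,-.1248),rnd=(.681,.0253),sq=(.687,.1753),f2=(.46,.303),f3=(.429,.178))
for n,x in P.items(): print(n,bar(f,x))"
```

```text
(array([0.4993, 0.0742, 0.166 ]), np.float64(99.5), 41.4167)
obl (array([ 0.6733, -0.1231]), np.float64(-2.4), np.int64(55), array([0.013, 0.048]))
rnd (array([0.6802, 0.0257]), np.float64(20.7), np.int64(50), array([0.013, 0.047]))
sq (array([0.6863, 0.176 ]), np.float64(-4.2), np.int64(57), array([0.015, 0.045]))
f2 (array([0.4619, 0.3101]), np.float64(34.9), np.int64(55), array([0.014, 0.045]))
f3 (array([0.4369, 0.1729]), np.float64(-8.7), np.int64(24), array([0.009, 0.031]))
```

Emit:
arm_command(rows=[[40,[-0.125,0.786,0],[0,0,0.282]],[40,[-0.125,0.786,0],[0,0,0.282]],[40,[-0.125,0.786,0],[0,0,0.282]],[40,[-0.125,0.786,0],[0,0,0.282]],[40,[-0.125,0.786,0],[0,0,0.282]],[40,[-0.125,0.786,0],[0,0,0.282]],[40,[-0.125,0.786,-0.1],[0,0,0.282]],[40,[-0.125,0.786,-0.2],[0,0,0.282]],[40,[-0.125,0.786,-0.28],[0,0,0.282]],[40,[-0.125,0.786,-0.33],[0,0,0.282]],[40,[-0.125,0.786,-0.35],[0,0,0.282]],[40,[-0.125,0.786,-0.35],[0,0,0.282]]])

```text
time: 42.42
tool_pos: [0.4607, 0.3116, 0.0594]
tool_rot: [0.0, 0.953, 0.302, -0.001]
contact_force: [-0.2, -0.2, 0.5]
gripper_width: 0.471
grasp_force: 0.0
```

```bash
python3 -c "
from h import *
print(yaw())"
```

```text
(array([0.4607, 0.3116, 0.0594]), np.float64(125.1), 42.4167)
```

Descend, grip, then slide back to about (0.431, 0.298).

Emit:
arm_command(rows=[[40,[0.003,-0.004,-0.05],[0,0,0]],[40,[0.003,-0.004,-0.09],[0,0,0]],[40,[0.003,-0.004,-0.115],[0,0,0]],[40,[0.003,-0.004,-0.13],[0,0,0]],[40,[0.003,-0.004,-0.137],[0,0,0]],[40,[0.003,-0.004,-0.14],[0,0,0]],[20,[0.003,-0.004,-0.14],[0,0,0]],[0,[0.003,-0.004,-0.14],[0,0,0]],[0,[0.003,-0.004,-0.14],[0,0,0]],[0,[0.003,-0.004,-0.14],[0,0,0]],[0,[0.003,-0.004,-0.14],[0,0,0]],[0,[0.003,-0.004,-0.14],[0,0,0]]])

```text
time: 43.42
tool_pos: [0.4635, 0.3106, 0.0196]
tool_rot: [-0.0, 0.953, 0.301, 0.001]
contact_force: [-0.6, 0.0, 3.6]
gripper_width: 0.126
grasp_force: 62.4
```

Emit:
arm_command(rows=[[0,[-0.02,-0.009,0.003],[0,0,0]],[0,[-0.05,-0.022,0.003],[0,0,0]],[0,[-0.08,-0.034,0.003],[0,0,0]],[0,[-0.1,-0.043,0.003],[0,0,0]],[0,[-0.1,-0.043,0.003],[0,0,0]],[0,[-0.1,-0.043,0.003],[0,0,0]],[40,[-0.1,-0.043,0.003],[0,0,0]],[40,[-0.1,-0.043,0.003],[0,0,0]],[40,[-0.1,-0.043,0.003],[0,0,0]],[40,[-0.1,-0.043,0.06],[0,0,0]],[40,[-0.1,-0.043,0.17],[0,0,0]],[40,[-0.1,-0.043,0.3],[0,0,0]]])

```text
time: 44.42
tool_pos: [0.4308, 0.2963, 0.1066]
tool_rot: [0.0, 0.953, 0.301, -0.003]
contact_force: [0.0, 1.1, 0.9]
gripper_width: 0.47
grasp_force: 0.0
```

Emit:
arm_command(rows=[[0,[0,0,0.13],[0,0,0]],[0,[0,0,0.26],[0,0,0]],[0,[0.06,0.09,0.36],[0,0,0]],[0,[0.15,0.23,0.38],[0,0,0]],[0,[0.247,0.372,0.38],[0,0,0]],[0,[0.247,0.372,0.38],[0,0,0]],[0,[0.247,0.372,0.38],[0,0,0]]])

```text
time: 45.0
tool_pos: [0.5088, 0.4118, 0.2223]
tool_rot: [-0.0, 0.953, 0.302, 0.0]
contact_force: [-1.1, -0.2, -0.2]
gripper_width: 0.002
grasp_force: 0.0
```

```bash
python3 -c "
from h import *
f=grab('top'); print(yaw())
P=dict(obl=(.675,-.1248),rnd=(.681,.0253),sq=(.687,.1753),f2=(.431,.298),f3=(.429,.178))
for n,x in P.items(): print(n,bar(f,x))
s=grab('side'); save(s,'s3.png',(180,190,330,300),4)"
```

```text
(array([0.5077, 0.4102, 0.2219]), np.float64(125.2), 45.05)
obl (array([ 0.6733, -0.1231]), np.float64(-2.4), np.int64(55), array([0.013, 0.048]))
rnd (array([0.6802, 0.0257]), np.float64(21.1), np.int64(50), array([0.013, 0.047]))
sq (array([0.6864, 0.1762]), np.float64(-4.3), np.int64(55), array([0.014, 0.046]))
f2 (array([0.4298, 0.2958]), np.float64(36.7), np.int64(58), array([0.014, 0.045]))
f3 (array([0.4289, 0.178 ]), np.float64(-19.2), np.int64(54), array([0.014, 0.043]))
```

View pics/s3.png

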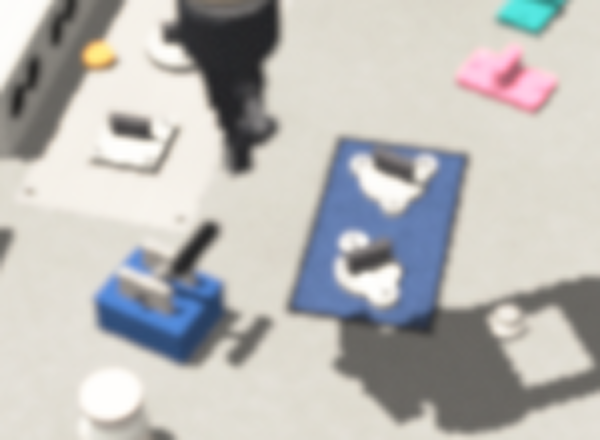

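Emit:
arm_command(rows=[[0,[-0.03,0.005,-0.08],[0,0,0]],[0,[-0.03,0.005,-0.18],[0,0,0]],[0,[-0.03,0.005,-0.28],[0,0,0]],[0,[-0.03,0.005,-0.35],[0,0,0]],[0,[-0.03,0.005,-0.39],[0,0,0]],[0,[-0.03,0.005,-0.4],[0,0,0]],[0,[-0.03,0.005,-0.4],[0,0,0]]])

```text
time: 45.68
tool_pos: [0.4975, 0.4097, 0.1022]
tool_rot: [0.0, 0.954, 0.301, -0.001]
contact_force: [0.1, 0.1, -0.2]
gripper_width: -0.003
grasp_force: 0.0
```

Emit:
arm_command(rows=[[0,[0.03,-0.01,0],[0,0,0]],[0,[0.06,-0.018,0],[0,0,0]],[0,[0.09,-0.026,0],[0,0,0]],[0,[0.12,-0.035,0],[0,0,0]],[0,[0.15,-0.043,0],[0,0,0]],[0,[0.18,-0.052,0],[0,0,0]],[0,[0.21,-0.061,0],[0,0,0]],[0,[0.24,-0.07,0],[0,0,0]],[0,[0.27,-0.078,0],[0,0,0]],[0,[0.29,-0.084,0],[0,0,0]],[0,[0.29,-0.084,0],[0,0,0]],[0,[0.29,-0.084,0],[0,0,0]]])

```text
time: 46.68
tool_pos: [0.5852, 0.3848, 0.1021]
tool_rot: [0.0, 0.954, 0.301, -0.0]
contact_force: [0.2, -0.2, -0.1]
gripper_width: -0.002
grasp_force: 0.0
```

Emit:
arm_command(rows=[[0,[0,0,0.1],[0,0,0]],[0,[0,0,0.23],[0,0,0]],[0,[0,0,0.36],[0,0,0]],[0,[-0.1,-0.12,0.45],[0,0,0]],[0,[-0.2,-0.25,0.45],[0,0,0]],[0,[-0.25,-0.38,0.45],[0,0,0]],[0,[-0.25,-0.51,0.45],[0,0,0]],[0,[-0.25,-0.64,0.45],[0,0,0]],[0,[-0.25,-0.77,0.45],[0,0,0]],[0,[-0.25,-0.9,0.45],[0,0,0]],[0,[-0.25,-1,0.45],[0,0,0]],[0,[-0.25,-1,0.45],[0,0,0]]])

```text
time: 47.68
tool_pos: [0.5096, 0.0804, 0.2377]
tool_rot: [0.001, 0.954, 0.299, -0.0]
contact_force: [-0.2, -0.4, 0.4]
gripper_width: 0.004
grasp_force: 0.0
```

```bash
python3 -c "
from h import *
f=grab('top'); print(yaw()); C=cloud(f)
m=(C[...,2]>.095)&(C[...,2]<.15)&(np.hypot(C[...,0]-.594,C[...,1]-.382)<.09)
print('tip',C[m].mean(0),m.sum())
P=dict(obl=(.675,-.1248),rnd=(.681,.0253),sq=(.687,.1753),f2=(.431,.298),f3=(.429,.178))
for n,x in P.items(): print(n,bar(f,x))
save(f,'c8.png',(100,100,440,285),2.35)"
```

```text
(array([0.5096, 0.0828, 0.2377]), np.float64(124.8), 47.7333)
tip [0.63255959 0.37170895 0.11711999] 116
obl (array([ 0.6733, -0.1231]), np.float64(-2.4), np.int64(55), array([0.013, 0.048]))
rnd (array([0.6798, 0.0255]), np.float64(21.1), np.int64(49), array([0.013, 0.046]))
sq (array([0.6862, 0.1759]), np.float64(-3.8), np.int64(58), array([0.015, 0.045]))
f2 (array([0.43  , 0.2957]), np.float64(36.4), np.int64(60), array([0.015, 0.044]))
f3 (array([0.4289, 0.178 ]), np.float64(-19.2), np.int64(54), array([0.014, 0.043]))
```

View pics/c8.png

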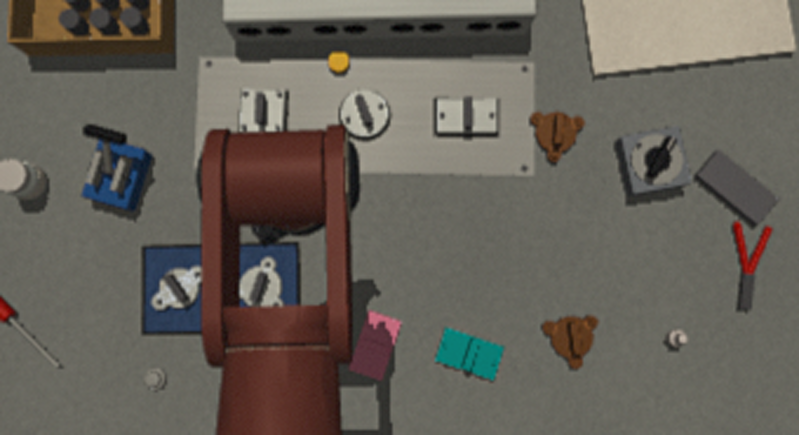

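The lever is ON (crossbar at (103,133), tip at its original ON position). Plates, flanges, selector and bystanders are all as wanted, and the robot touches nothing.

```bash
python3 -c "
from h import *
print(manip.job_done())"
```

```text
the job is handed in; nothing more can be done
None
```

I handed the job in at about 48 s: isolator off first, both flanges on the mat (one was knocked mid-run and slid back), all three plates over their own openings within about 2 mm of centre by camera, selector at HIGH, then isolator back on; the judge's verdict wasn't shown.

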